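# Nip a part in the clamping slide with its travelling star handle

### The arm

A 6-joint arm with a two-finger parallel gripper is mounted at the origin on the work surface. World frame = base frame: x ahead of the robot, y to its left, z up, the work surface at z = 0. Lengths are in m, angles in rad, forces in N, time in s.
With the tool pointing down it reaches from about 0.15 to 0.775 m from the base axis. Payload 6.1 kg.
Tool frame: the origin (TCP) lies at the centre of the arm's flange, where the gripper is bolted on; the fingertips stand 173 mm ahead of it and the grasp point (between the pads) lies 155 mm ahead of it; z points along the fingers, y is the direction in which the jaws open and shut (so a half turn about z gives the same grasp; the last joint's range is limited). The gripper opens to 85 mm and grips with 20 to 120 N. Pads are 22 mm wide; open, the fingers measure 114 mm over their backs; the gripper's body (76 mm by 85 mm) begins 54 mm behind the grasp point. The pads swing forward as they close: fully open they stand 13 mm farther back than shut.
Start: joints at [-1.141, 0.126, -0.04, 1.405, 0, 1.571], TCP at [0.219, -0.477, 0.405] pointing down, gripper open.
Joint ranges: [-2.72, 2.72], [-0.95, 1.95], [-1.27, 1.35], [-1.78, 2.02], [-1.46, 1.47], [-3.14, 3.14]. Speed limits (rad/s): [2.39, 2.39, 3.01, 3.14, 3.14, 3.14].

### API

Orientations are given as a 3x3 rotation matrix whose columns are the frame's x, y, z axes.
In Python, from bench import ctrl gives the robot as it stands.
- The arm moves only by the tool move_arm, never from a script. Its argument "moves" is a list that holds one entry, the list of rows, each a list of 5 numbers: the closure in counts, from 0 (fully open) to 255 (shut), then the shift along the tool's x, y, z in cm, then the turn about the tool's z in degrees. A call has 1 to 8 rows; each row is the pose to reach, as a shift and turn from the pose commanded when the call began, along the tool's axes at that moment; what a row does not reach only later rows make up. A row lasts 1/8 s, in which the tool goes at most 62.5 mm and 10.7 degrees, less where a joint would pass 70% of its speed; a pose out of reach is approached as far as the arm can. A call with a gripper value outside its range is refused whole. The fingers move at their own pace and stop on an object; the grip force is fixed at half the most. Time passes only in rows, so rows that repeat a pose let the fingers close. It gives the time, the measured TCP pose, the force and the opening at its end, in the units of the state.
- ctrl.observe(): the state, without advancing time (a new reading comes with each control period).
- ctrl.grab_frame(name): name is "side" or "top"; returns (picture, depth): 384x512x3 uint8, red, green, blue; 384x512 float32, m along the optical axis (not along the pixel's ray), 0 where there is no reading.
- ctrl.get_calibration(name): a dict with "fx", "fy", "cx", "cy" (pixels), "rvec" (rotation vector, rad) and "tvec" (3), from world to camera coordinates, as OpenCV has them. Camera axes: x right, y down, z forward; pixel columns grow to the right and rows downward; lengths in m; the calibration is good to about 2 mm. A picture is of the moment at which its call begins. get_calibration takes no time and is no camera call.
- ctrl.sign_off(): hands the job in, once; it reports no verdict.
Trained networks look in the newest picture that a camera, given by its name, has taken for a name from the list of things; names that differ only in an ending like _2 or _b are one class to them, and where a whole thing is asked for, a point or a joint stands for the part that bears it (a point fixed in the world has none). Each returns a list of dicts, best first, with "conf" (0 to 1); they miss things now and then, are a little off and sometimes report something else, mostly with a low value. They report only what shows in the picture. A call takes as long as a camera call. They do not tell look-alikes from the thing itself.
- ctrl.look_for(camera, label): "location" ([x, y, z] in m, in world coordinates, good to about 4 mm: the middle of the surface that is visible of it).
- ctrl.regions_of(camera, label): "pixels" (384x512 bool, what is visible of it).
The state is a dict: "clock": time; "q": joint angles; "joint_vel": joint speeds; "joint_efforts": joint torques, N m; "eef_pos": TCP position; "tool_rot": TCP orientation; "contact_force": force on the tool from outside, world axes, zero at the start; "wrist_torque": the same for the moment, N m; "grip_width": finger opening in m.
Only numpy, scipy, OpenCV 4.12 (cv2) and the standard library are available. Lean on these libraries where they do the work, as an engineer would, in place of code of your own. Each camera call takes 0.05 s, during which the arm holds its last target.

### The job

Push the steel offcut off the bed of the small clamping slide, onto the bench. Then turn the star handle on the carriage clockwise, following it as the carriage travels, until the aluminium part is pushed up to the end block and squarely nipped there between the sprung jaw and the block with about 15 to 20 N, never forcing the mechanism or crushing the part (not over 35 N); leave the nip holding, and leave the other tools where they lie.

Things in the scene. Friction and masses are not known exactly. Their poses are not given: they have to be found in the camera images.
- bed: Fixed blue bed of the clamping slide: 90 wide (its x), 295 long (its y, from -180 to +115), top 25 above the bench. Origin at bench height on its centre line. The carriage travels along its +y towards a blue end block (80 wide, 30 long, 38 tall above the bed) near the +y end. The block was bolted down for this job somewhere with its face between y = +34 and +54; its place is not reported: it is found by feeling the handle stiffen.
- carriage: Blue carriage on the bed, 96 wide (x), 105 long (y, from -65 to +40), 35 tall; origin on its underside at the height of the bed's top, axes as the bed's. On its +y side, a steel jaw plate 70 wide, 32 tall, whose face stands 56 ahead of the origin; the plate is sprung and gives 1 mm per 8 N, 6 mm at most. It carries the star handle on its top, axis 30 behind the origin (y = -30).
- star (a joint): Angle of the star handle (rad), growing clockwise seen from above. The carriage (and the handle with it) moves 14 mm in the bed's +y per rad (at 0 the carriage origin is at y = -105 on the bed); its friction of 0.5 N m holds the carriage where it is left (it will not be shoved directly). When the nip begins, each 10 N of nip adds 0.14 N m to the turning moment ; the moment felt at the finger is that about the handle axis plus the finger force along the bed times 14 mm.
- star_hub (a point): Middle of the star handle's hub, on its upright axis at the height of the arms (86 above the bench; 26 above the carriage's flat top). Four level round arms, 10 thick, at right angles, are clear from 16 to 62 out and end in 16 mm balls centred 70 out; hub 32 dia, top 12 above this point. At star = 0 the arms lie along the bed's x and y; the point turns with the handle, its x axis along one arm. It can be pushed round by an arm with one fingertip.
- work: Aluminium part standing on the bed between offcut and end block: 60 (x) by 24 (y) by 22 tall with a 32 wide step up to 40; origin under its centre; x across the bed, give or take 0.08 rad at the start. Loose; it stands some way short of the end block.
- offcut: Loose steel offcut bar, 60 long (x) by 12 by 12, lying across the bed in the lane (at least 40 wide) between jaw plate and part; origin under its centre.
- offcut_mid (a point): Centre of the offcut.
- hammer: Bystander: hand hammer lying on the bench. Origin at its underside.
- flat_file: Bystander: flat file with wooden handle, 270 long. Origin at its underside.
- caliper: Bystander: sliding caliper, 170 long. Origin at its underside.
- square: Bystander: small try square, 70 by 110. Origin at its underside.
- punch: Bystander: centre punch, 100 long. Origin at its underside.
- brush: Bystander: bench brush, bristles down, 200 long, 34 high. Origin at its underside.
Not all that is in view belongs to the job. Leave any red or white look-alike of the offcut alone.

How it is judged:
By the outcome, as a careful person would: the job done as asked, in the order asked, and still so for the second after the job is handed in, with the robot touching nothing.
It also fails if it takes over 70 s, if anything falls off the work surface, if the arm or the gripper's body presses on something with over 40 N, if the wrist force passes 120 N, or if a joint passes its speed limit or range.

## Working session

There is one attempt and no reset: what is moved stays moved. The work goes in short steps, Python scripts to look and compute and a tool call to move; the robot and the scene stay as the last step left them, time stands still between calls to the robot, and variables do not carry over. Pictures are saved under pics/ and viewed, and the job is handed in when it is done.

Besides the shell and the picture viewer there is one more tool, called after "Call:" as name(argument=value, ...) on one line, values as JSON. move_arm: Moves the arm, as the interface text tells. Its arguments: {"type":"object","properties":{"moves":{"type":"array","items":{"type":"array","items":{"type":"array","items":{"type":"number"}}}}},"required":["moves"]}

```bash
mkdir -p pics; ls; cat > h.py <<'E'
import numpy as np, cv2
from bench import ctrl
def cal(n):
    c=ctrl.get_calibration(n);K=np.array([[c['fx'],0,c['cx']],[0,c['fy'],c['cy']],[0,0,1]]);R=cv2.Rodrigues(np.array(c['rvec'],float))[0];return K,R,np.array(c['tvec'],float).reshape(3)
def cloud(n,d):
    K,R,t=cal(n);v,u=np.mgrid[0:d.shape[0],0:d.shape[1]]
    p=np.stack([(u-K[0,2])/K[0,0]*d,(v-K[1,2])/K[1,1]*d,d],-1)
    w=(p-t)@R; w[d==0]=np.nan; return w
def proj(n,P):
    K,R,t=cal(n);p=(np.atleast_2d(P)@R.T+t)@K.T;return p[:,:2]/p[:,2:]
E
python3 - <<'E'
from h import *
np.set_printoptions(precision=3,suppress=True)
for n in ('top','side'):
    im,d=ctrl.grab_frame(n);cv2.imwrite(f'pics/{n}0.png',cv2.resize(im[:,:,::-1],None,fx=1.5,fy=1.5));np.savez(f'{n}0.npz',im=im,d=d)
    for l in ('bed','carriage','star_hub','work','offcut','hammer','flat_file','caliper','square','punch','brush'):
        print(n,l,[(np.round(r['location'],3).tolist(),round(r['conf'],2)) for r in ctrl.look_for(n,l)[:4]])
s=ctrl.observe();print(s)
E
```

```text
pics
top bed [([0.515, -0.032, 0.059], 0.91)]
top carriage [([0.51, -0.073, 0.061], 0.69), ([0.698, 0.002, 0.015], 0.18)]
top star_hub [([0.501, -0.091, 0.09], 0.68), ([0.701, 0.002, 0.016], 0.19)]
top work [([0.526, 0.06, 0.063], 0.49), ([0.698, 0.004, 0.015], 0.41)]
top offcut [([0.358, 0.069, 0.012], 0.45)]
top hammer [([0.418, 0.393, 0.027], 0.95)]
top flat_file [([0.696, 0.005, 0.016], 0.57)]
top caliper [([0.454, -0.377, 0.009], 0.95), ([0.511, 0.023, 0.038], 0.21)]
top square [([0.575, -0.155, 0.011], 0.72), ([0.505, -0.075, 0.059], 0.54)]
top punch [([0.416, -0.013, 0.006], 0.72)]
top brush [([0.675, 0.422, 0.034], 0.7), ([0.508, 0.023, 0.036], 0.48), ([0.5, -0.095, 0.088], 0.43)]
side bed [([0.5, -0.107, 0.058], 0.85)]
side carriage [([0.497, -0.107, 0.059], 0.97), ([0.71, -0.001, 0.012], 0.62)]
side star_hub [([0.5, -0.104, 0.093], 0.6)]
side work [([0.421, -0.026, 0.006], 0.22)]
side offcut [([0.35, 0.064, 0.007], 0.65), ([0.337, -0.087, 0.011], 0.61), ([0.52, 0.021, 0.034], 0.39)]
side hammer [([0.428, 0.378, 0.019], 0.78)]
side flat_file [([0.71, -0.004, 0.009], 0.78)]
side caliper [([0.465, -0.36, 0.008], 0.93), ([0.674, 0.417, 0.031], 0.15)]
side square [([0.559, -0.166, 0.01], 0.92)]
side punch [([0.418, -0.024, 0.009], 0.48), ([0.528, 0.05, 0.048], 0.25)]
side brush [([0.674, 0.415, 0.031], 0.87)]
{'clock': 1.2, 'q': array([-1.141,  0.126, -0.04 ,  1.405,  0.   ,  1.571]), 'joint_vel': array([ 0.001,  0.   , -0.   , -0.   ,  0.   ,  0.001]), 'joint_efforts': array([  0.001, -43.572,  35.31 ,   0.001,  -0.   ,   0.   ]), 'eef_pos': array([ 0.219, -0.477,  0.405]), 'tool_rot': array([[ 0.909,  0.417,  0.   ],
       [ 0.417, -0.909,  0.   ],
       [ 0.   , -0.   , -1.   ]]), 'contact_force': array([0.519, 0.837, 0.144]), 'wrist_torque': array([-0.066,  0.011,  0.035]), 'grip_width': 0.08535290482462732}
```

View pics/top0.png

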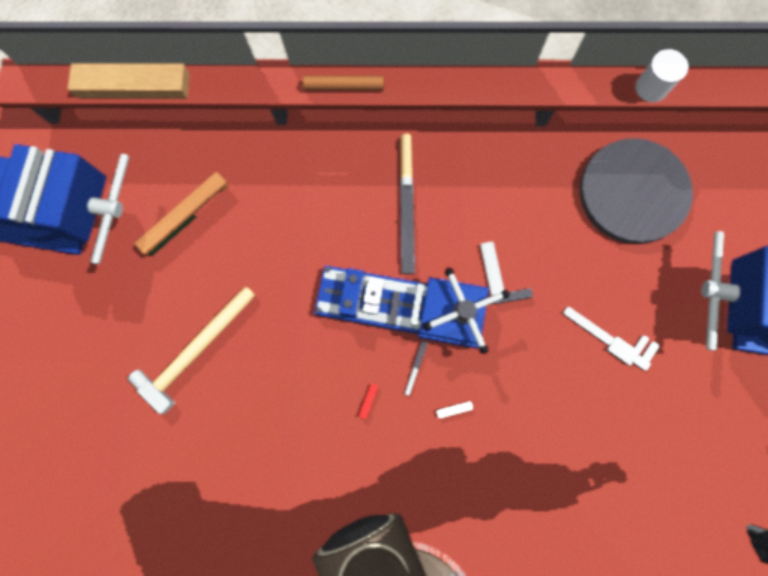

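View pics/side0.png

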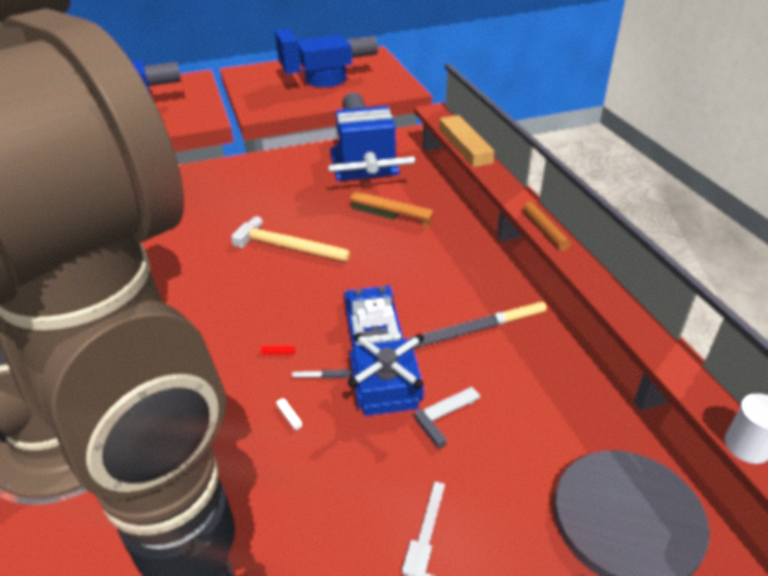

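The top view has the bed at about (400,305) and the star hub at (466,310). The aluminium part is at (374,293). The red look-alike is at (368,400) and the white one at (454,410), both on the bench. The real offcut should be on the bed near (405,300), so I'll crop in there.

```bash
python3 - <<'E'
from h import *
np.set_printoptions(precision=3,suppress=True)
z=np.load('top0.npz');im,d=z['im'],z['d']
c=im[165:245,200:365][:,:,::-1]
cv2.imwrite('pics/crop1.png',cv2.resize(c,None,fx=4.8,fy=4.8,interpolation=cv2.INTER_CUBIC))
w=cloud('top',d)
c=w[165:245,200:365,2]; h=np.clip(c/0.1*255,0,255);h=np.nan_to_num(h).astype(np.uint8)
cv2.imwrite('pics/crop1d.png',cv2.resize(cv2.applyColorMap(h,cv2.COLORMAP_JET),None,fx=4.8,fy=4.8,interpolation=cv2.INTER_NEAREST))
K,R,t=cal('top');print(K,-R.T@t)
z=np.load('side0.npz');im,d=z['im'],z['d']
cv2.imwrite('pics/crop1s.png',cv2.resize(im[185:280,215:295][:,:,::-1],None,fx=6,fy=6,interpolation=cv2.INTER_CUBIC))
E
```

```text
[[388.034   0.    255.081]
 [  0.    388.034 186.577]
 [  0.      0.      1.   ]] [0.36  0.017 1.046]
```

View pics/crop1.png

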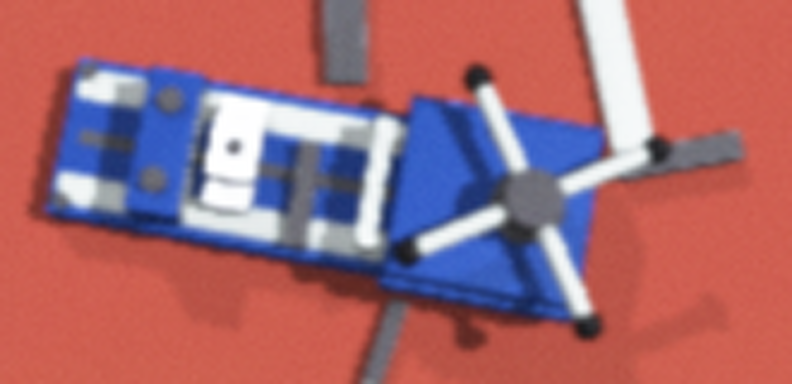

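View pics/crop1d.png

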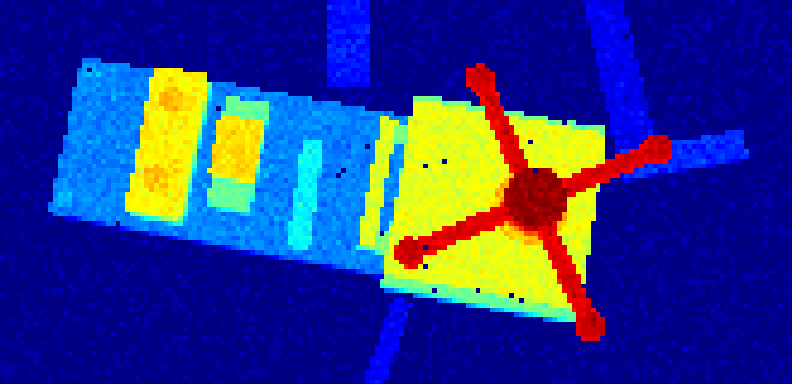

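View pics/crop1s.png

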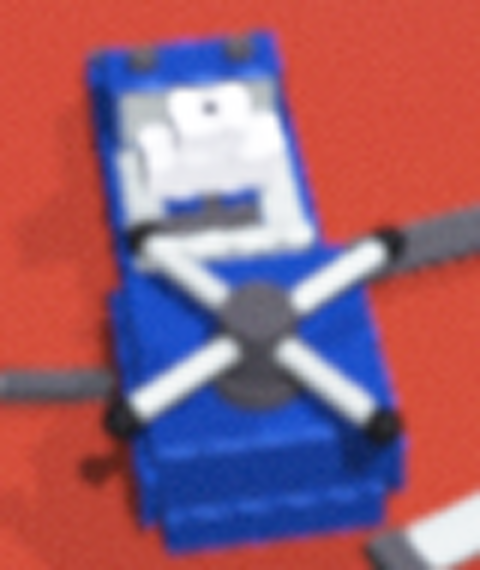

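```bash
cat > meas.py <<'E'
from h import *
np.set_printoptions(precision=4,suppress=True)
def rect(p):
    r=cv2.minAreaRect(p[:,:2].astype(np.float32)*1000);return r, cv2.boxPoints(r)
def meas(n,d,verbose=1):
    w=cloud(n,d).reshape(-1,3);w=w[np.isfinite(w).all(1)]
    w=w[(w[:,0]>.38)&(w[:,0]<.62)&(w[:,1]>-.26)&(w[:,1]<.2)]
    z=w[:,2]
    return w
if __name__=='__main__':
    d=np.load('top0.npz')['d'];w=meas('top',d);z=w[:,2]
    for nm,lo,hi,ylo,yhi in (('car',.055,.066,-.165,-.03),('bed+',.022,.030,-.05,.2),('block',.056,.07,.07,.14),('workfull',.041,.07,.03,.07),('workstep',.058,.07,.03,.07),('off',.033,.042,-.02,.05),('jaw',.052,.064,-.03,.03),('star',.078,.1,-.2,.1)):
        m=(z>lo)&(z<hi)&(w[:,1]>ylo)&(w[:,1]<yhi);p=w[m]
        n_,lab=0,None
        if len(p)>4:
            r,b=rect(p);print(nm,len(p),'zmed',np.median(p[:,2]),'c',np.round(r[0],1),'sz',np.round(r[1],1),round(r[2],1),'mean',p.mean(0));print('   ',b.round(1).tolist())
E
python3 meas.py
```

```text
car 1037 zmed 0.06049445555492804 c [506.4 -78.6] sz [104.8  96.2] 80.8 mean [ 0.5083 -0.0759  0.0605]
    [[450.5, -122.5999984741211], [545.5, -138.0], [562.2000122070312, -34.599998474121094], [467.29998779296875, -19.200000762939453]]
bed+ 1412 zmed 0.025716407859638378 c [526.1  55.3] sz [211.   97.4] 79.8 mean [0.5292 0.0656 0.0257]
    [[459.6000061035156, -39.900001525878906], [555.5, -57.099998474121094], [592.7000122070312, 150.5], [496.79998779296875, 167.6999969482422]]
block 367 zmed 0.06360861339888503 c [535.5  91.7] sz [43.1 79.6] 80.6 mean [0.5355 0.0967 0.0637]
    [[492.79998779296875, 76.9000015258789], [571.2999877929688, 64.0], [578.2999877929688, 106.4000015258789], [499.79998779296875, 119.4000015258789]]
workfull 193 zmed 0.06360580470988131 c [533.4  60. ] sz [23.8 59.9] 81.4 mean [0.5332 0.0585 0.0578]
    [[502.0, 52.70000076293945], [561.2000122070312, 43.79999923706055], [564.7999877929688, 67.30000305175781], [505.5, 76.19999694824219]]
workstep 110 zmed 0.06561711604834933 c [533.2  59.4] sz [21.7 32.5] 81.6 mean [0.5331 0.0591 0.0655]
    [[515.5, 51.
[... 189 characters left out ...]
2] 27.6 mean [0.5121 0.0226 0.0374]
    [[447.8999938964844, 11.0], [466.1000061035156, -23.799999237060547], [562.0999755859375, 26.399999618530273], [543.9000244140625, 61.20000076293945]]
jaw 140 zmed 0.05944495894182257 c [509.6 -17.7] sz [85.8 20.6] 0.2 mean [ 0.5076 -0.0187  0.0595]
    [[466.70001220703125, -7.599999904632568], [466.79998779296875, -28.100000381469727], [552.5999755859375, -27.799999237060547], [552.5, -7.300000190734863]]
star 552 zmed 0.09148754512922999 c [503.5 -95. ] sz [113.3 112.9] 68.3 mean [ 0.5024 -0.0951  0.0921]
    [[430.1000061035156, -126.69999694824219], [534.9000244140625, -168.5], [576.9000244140625, -63.20000076293945], [472.0, -21.399999618530273]]
```

```bash
cat >> h.py <<'E'
YH=np.array([.1603,.9871]);XH=np.array([.9871,-.1603]);C0=np.array([.5084,-.0663])
def loc(p): q=np.asarray(p)[...,:2]-C0; return np.stack([q@XH,q@YH],-1)  # bed-lateral, along, rel. to carriage origin at start
def glob(l): l=np.asarray(l); return C0+l[...,:1]*XH+l[...,1:2]*YH
E
python3 - <<'E'
from h import *
np.set_printoptions(precision=4,suppress=True)
d=np.load('top0.npz')['d'];w=cloud('top',d);L=loc(w)
Z=w[...,2]
m=(Z>.032)&(Z<.043)&(L[...,1]>.062)&(L[...,1]<.112)&(abs(L[...,0])<.06)
n,lab,st,ce=cv2.connectedComponentsWithStats(m.astype(np.uint8))
for i in range(1,n):
    if st[i,4]<10: continue
    l=L[lab==i];r=cv2.minAreaRect(l.astype(np.float32)*1000);print(st[i,4],ce[i],r,l.mean(0),Z[lab==i].mean(), 'glob',glob(l.mean(0)))
for nm,lo,hi,a,b in (('work',.041,.07,.1,.145),('block',.058,.068,.135,.20),('jaw',.05,.062,.042,.06),('bedend',.02,.03,.14,.25)):
    m=(Z>lo)&(Z<hi)&(L[...,1]>a)&(L[...,1]<b)&(abs(L[...,0])<.06);l=L[m];print(nm,np.percentile(l,[2,98],axis=0),l.mean(0),Z[m].mean())
m=(Z>.078)&(Z<.105)&(np.hypot(*(L-[0,-.03]).transpose(2,0,1))<.085);l=L[m];r=cv2.minAreaRect(l.astype(np.float32)*1000);print('star',r)
rr=np.hypot(l[:,0],l[:,1]+.03);k=(rr>.025)&(rr<.07);a=np.arctan2(l[k,1]+.03,l[k,0]);print('arm ang (ccw from bedx, mod90)',np.degrees(np.angle(np.mean(np.exp(4j*a))))/4)
E
```

```text
105 [263.1143 205.0762] ((-9.581855773925781, 89.07299041748047), (59.35099411010742, 11.974493980407715), 2.2539429664611816) [-0.0101  0.0891] 0.03739977844281315 glob [0.5127 0.0233]
work [[-0.0249  0.1172]
 [ 0.0332  0.1407]] [0.0026 0.1287] 0.057458855819981884
block [[-0.037   0.1364]
 [ 0.0396  0.1812]] [0.001  0.1639] 0.06359616748590081
jaw [[-0.0334  0.0438]
 [ 0.0342  0.0559]] [0.0011 0.0511] 0.05843839532392653
bedend [[-0.0423  0.143 ]
 [ 0.0452  0.2268]] [-0.0009  0.1943] 0.025482590958211846
star ((-0.2785758972167969, -29.072166442871094), (113.27926635742188, 112.90548706054688), 77.50133514404297)
arm ang (ccw from bedx, mod90) 32.622116838234255
```

The real offcut is the grey bar at crop (305,195), lying on the bed with its top at z = 37 mm and measuring 59×12 mm. The red and white bars are on the bench, so I'm leaving them. I'll push the offcut off towards bed -x: the file is in the way on the +x side, and the -x side is clear.

```bash
cat >> h.py <<'E'
import json,sys
def yawmat(y): # tool x yaw (rad), z down
    c,s=np.cos(y),np.sin(y);return np.array([[c,s,0],[s,-c,0],[0,0,-1.]])
def load(): 
    c=json.load(open('cmd.json'));return np.array(c['p']),c['yaw']
def save(p,yaw): json.dump({'p':list(map(float,p)),'yaw':float(yaw)},open('cmd.json','w'))
def rows(tg,g=255):
    """tg: list of (tip xyz, yaw) targets -> rows; advances cmd with rounded last"""
    p,y=load();R=yawmat(y);out=[]
    for (q,yy) in tg:
        s=R.T@(np.array(q)+[0,0,.173]-p)*100
        t=-np.degrees((yy-y+np.pi)%(2*np.pi)-np.pi) 
        out.append([g]+[round(float(v),2) for v in s]+[round(float(t),1)])
    l=out[-1];save(p+R@np.array(l[1:4])/100,y-np.radians(l[4]));print(json.dumps([out]))
def st():
    s=ctrl.observe();R=s['tool_rot'];np.set_printoptions(precision=4,suppress=True)
    print('t',round(s['clock'],2),'tip',s['eef_pos']+R[:,2]*.173,'yaw',round(float(np.arctan2(R[1,0],R[0,0])),4),'F',s['contact_force'],'T',s['wrist_torque'],'q',s['q'],'w',round(s['grip_width'],4));return s
E
python3 - <<'E'
from h import *
s=ctrl.observe();save(s['eef_pos'],np.arctan2(s['tool_rot'][1,0],s['tool_rot'][0,0]))
p0=s['eef_pos']-[0,0,.173];y0=np.arctan2(s['tool_rot'][1,0],s['tool_rot'][0,0])
g=glob([.044,.0891]);print(g)
tg=np.array([*g,.16]);yt=np.radians(80.8)
f=lambda k:(p0+(tg-p0)*k, y0+(yt-y0)*min(1,k*1.2))
rows([f(k/11) for k in range(1,9)])
save(*([*load()]))
rows([f(k/11) for k in (9,10,11)]+[(tg,yt)]*2)
E
```

```text
[0.56611513 0.01459741]
[[[255, 4.73, -2.75, 0.65, -6.1], [255, 9.47, -5.5, 1.3, -12.3], [255, 14.2, -8.25, 1.95, -18.4], [255, 18.93, -10.99, 2.61, -24.5], [255, 23.67, -13.74, 3.26, -30.6], [255, 28.4, -16.49, 3.91, -36.8], [255, 33.14, -19.24, 4.56, -42.9], [255, 37.87, -21.99, 5.21, -49.0]]]
[[[255, 5.18, 1.77, 0.65, -6.2], [255, 10.36, 3.54, 1.31, -7.2], [255, 15.54, 5.31, 1.96, -7.2], [255, 15.54, 5.31, 1.96, -7.2], [255, 15.54, 5.31, 1.96, -7.2]]]
```

Call:
move_arm(moves=[[[255, 4.73, -2.75, 0.65, -6.1], [255, 9.47, -5.5, 1.3, -12.3], [255, 14.2, -8.25, 1.95, -18.4], [255, 18.93, -10.99, 2.61, -24.5], [255, 23.67, -13.74, 3.26, -30.6], [255, 28.4, -16.49, 3.91, -36.8], [255, 33.14, -19.24, 4.56, -42.9], [255, 37.87, -21.99, 5.21, -49.0]]])

```text
clock: 2.2
eef_pos: [0.4722, -0.1179, 0.3526]
tool_rot: [[0.278, 0.96, 0.001], [0.96, -0.278, -0.0], [-0.0, 0.001, -1.0]]
contact_force: [1.7, -0.6, 0.2]
grip_width: -0.0001
```

Call:
move_arm(moves=[[[255, 5.18, 1.77, 0.65, -6.2], [255, 10.36, 3.54, 1.31, -7.2], [255, 15.54, 5.31, 1.96, -7.2], [255, 15.54, 5.31, 1.96, -7.2], [255, 15.54, 5.31, 1.96, -7.2]]])

```text
clock: 2.82
eef_pos: [0.566, 0.0147, 0.3328]
tool_rot: [[0.159, 0.987, -0.001], [0.987, -0.159, -0.0], [-0.0, -0.001, -1.0]]
contact_force: [-0.3, -0.2, -0.1]
grip_width: 0.0003
```

```bash
python3 - <<'E'
from h import *
st();print(load())
g=lambda x,z:(np.array([*glob([x,.0891]),z]),np.radians(80.8))
rows([g(.044,.12),g(.044,.08),g(.044,.05),g(.044,.038),g(.044,.031),g(.044,.031),g(.044,.031)])
E
```

```text
t 2.83 tip [0.5659 0.0146 0.1598] yaw 1.4113 F [-0.3324 -0.2328 -0.1459] T [-0.036   0.0701 -0.0641] q [ 0.026   0.2125 -0.0933  1.2659 -0.0003  1.7563] w 0.0003
(array([0.5661, 0.0146, 0.333 ]), 1.4107051427355415)
[[[255, -0.0, -0.0, 4.0, 0.0], [255, -0.0, -0.0, 8.0, 0.0], [255, -0.0, -0.0, 11.0, 0.0], [255, -0.0, -0.0, 12.2, 0.0], [255, -0.0, -0.0, 12.9, 0.0], [255, -0.0, -0.0, 12.9, 0.0], [255, -0.0, -0.0, 12.9, 0.0]]]
```

Call:
move_arm(moves=[[[255, 0, 0, 4.0, 0], [255, 0, 0, 8.0, 0], [255, 0, 0, 11.0, 0], [255, 0, 0, 12.2, 0], [255, 0, 0, 12.9, 0], [255, 0, 0, 12.9, 0]]])

```text
clock: 3.58
eef_pos: [0.5663, 0.0143, 0.2047]
tool_rot: [[0.16, 0.987, 0.001], [0.987, -0.16, -0.0], [0.0, 0.001, -1.0]]
contact_force: [0.1, -0.5, 0.3]
grip_width: 0.0
```

```bash
python3 - <<'E'
from h import *
st()
im,d=ctrl.grab_frame('side');cv2.imwrite('pics/s1.png',cv2.resize(im[150:300,180:330][:,:,::-1],None,fx=4,fy=4))
E
```

```text
t 3.58 tip [0.5665 0.0142 0.0317] yaw 1.4101 F [ 0.0539 -0.4713  0.3072] T [ 0.0285 -0.0514 -0.0045] q [ 0.0252  0.2758 -0.3021  0.992  -0.      1.7567] w 0.0
```

View pics/s1.png

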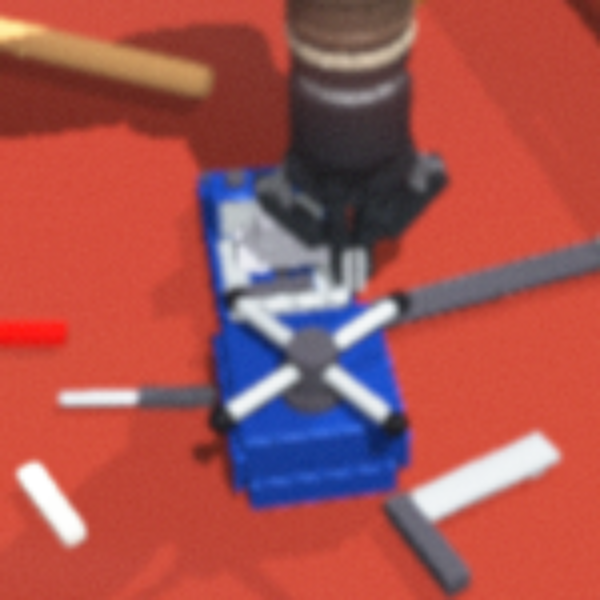

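Call:
move_arm(moves=[[[255, 0, -1.0, 0, 0], [255, 0, -2.0, 0, 0], [255, 0, -3.0, 0, 0], [255, 0, -4.0, 0, 0], [255, 0, -5.0, 0, 0], [255, 0, -6.0, 0, 0], [255, 0, -7.0, 0, 0], [255, 0, -7.0, 0, 0]]])

```text
clock: 4.62
eef_pos: [0.4962, 0.0259, 0.204]
tool_rot: [[0.159, 0.987, -0.001], [0.987, -0.159, 0.0], [0.0, -0.001, -1.0]]
contact_force: [-1.0, 0.8, 1.8]
grip_width: 0.0003
```

```bash
python3 - <<'E'
from h import *
st()
im,d=ctrl.grab_frame('side');cv2.imwrite('pics/s2.png',cv2.resize(im[150:300,180:330][:,:,::-1],None,fx=4,fy=4))
E
```

```text
t 4.62 tip [0.496  0.0259 0.031 ] yaw 1.4109 F [-0.966   0.8052  1.809 ] T [ 0.0437  0.1691 -0.0167] q [ 0.0521  0.1547 -0.4576  0.9592  0.0002  1.7827] w 0.0003
```

View pics/s2.png

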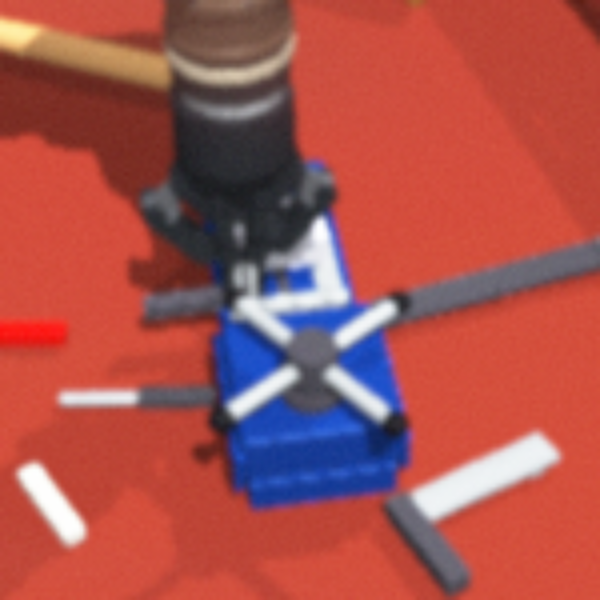

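Call:
move_arm(moves=[[[255, 0, -0.8, 0, 0], [255, 0, -1.6, 0, 0], [255, 0, -2.4, 0, 0], [255, 0, -3.0, 0, 0], [255, 0, -3.0, 0, 0], [255, 0, -3.0, 0, 0]]])

```text
clock: 5.42
eef_pos: [0.4675, 0.0305, 0.204]
tool_rot: [[0.159, 0.987, 0.0], [0.987, -0.159, 0.0], [0.0, 0.0, -1.0]]
contact_force: [0.4, -0.6, -0.3]
grip_width: -0.0003
```

```bash
python3 - <<'E'
from h import *
st()
im,d=ctrl.grab_frame('side');cv2.imwrite('pics/s3.png',cv2.resize(im[150:300,180:330][:,:,::-1],None,fx=4,fy=4))
E
```

```text
t 5.42 tip [0.4676 0.0305 0.031 ] yaw 1.4107 F [ 0.442  -0.6481 -0.3105] T [ 0.0104 -0.0359  0.0237] q [ 0.0653  0.1036 -0.5171  0.9498 -0.      1.7962] w -0.0003
```

View pics/s3.png

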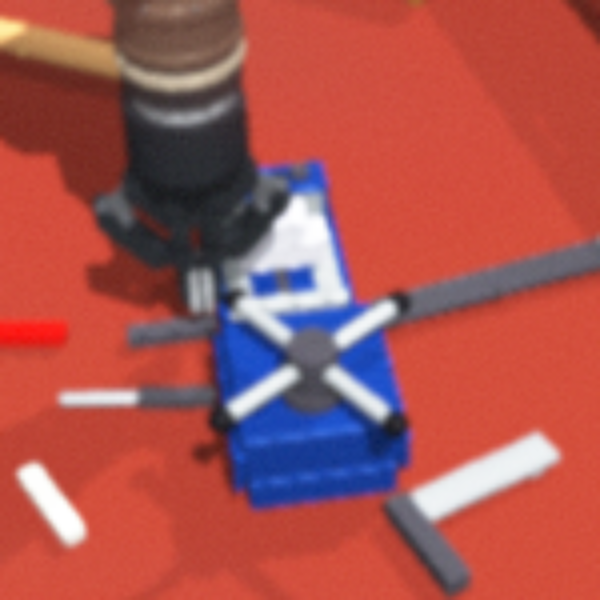

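Call:
move_arm(moves=[[[255, 0, 0, -4, 0], [255, 0, 0, -9, 0], [255, 0, -2, -13, 0], [255, 0, -4, -13, 0], [255, 0, -4, -13, 0]]])

```text
clock: 6.1
eef_pos: [0.4269, 0.037, 0.3336]
tool_rot: [[0.159, 0.987, -0.0], [0.987, -0.159, -0.0], [-0.0, -0.0, -1.0]]
contact_force: [0.5, 0.7, -1.0]
grip_width: -0.0001
```

```bash
python3 - <<'E'
from h import *
s=st();save(s['eef_pos'],np.radians(80.8))
im,d=ctrl.grab_frame('top');np.savez('top1.npz',im=im,d=d)
cv2.imwrite('pics/t1.png',cv2.resize(im[165:285,200:365][:,:,::-1],None,fx=4.8,fy=4.8,interpolation=cv2.INTER_CUBIC))
w=cloud('top',d);L=loc(w);Z=w[...,2]
m=(Z>.007)&(Z<.045)&(L[...,1]>.03)&(L[...,1]<.16)&(L[...,0]<-.049)&(L[...,0]>-.13)
n,lab,stt,ce=cv2.connectedComponentsWithStats(m.astype(np.uint8))
for i in range(1,n):
    if stt[i,4]<15: continue
    l=L[lab==i];z=Z[lab==i];print(stt[i,4],cv2.minAreaRect(l.astype(np.float32)*1000),z.min(),z.max(),np.median(z))
    for lo in range(-130,-40,10):
        k=(l[:,0]*1000>lo)&(l[:,0]*1000<lo+10)
        if k.sum(): print(lo,k.sum(),np.median(z[k]).round(4),l[k,1].mean().round(4))
E
```

```text
t 6.1 tip [0.4269 0.037  0.1606] yaw 1.411 F [ 0.4812  0.6611 -1.0194] T [0.0076 0.0167 0.0174] q [ 0.0865 -0.0459 -0.375   1.242  -0.      1.817 ] w -0.0001
```

View pics/t1.png

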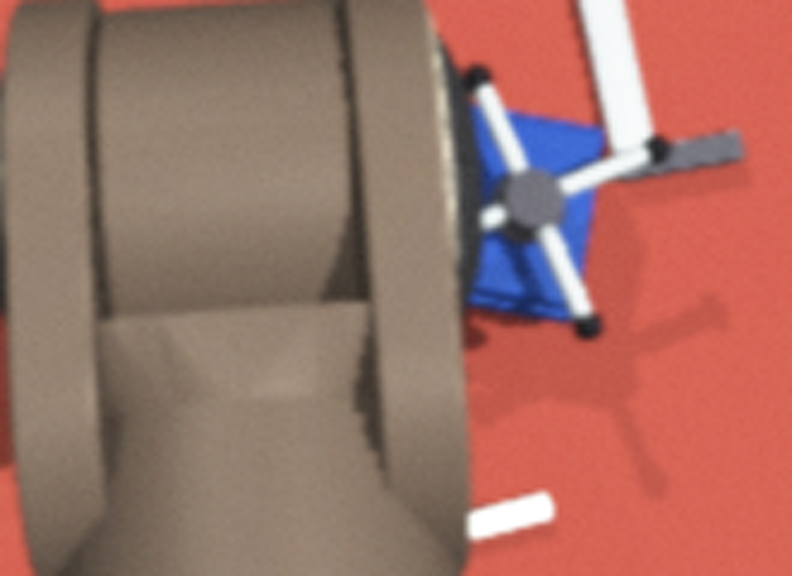

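```bash
python3 - <<'E'
from h import *
im,d=ctrl.grab_frame('side');np.savez('side1.npz',im=im,d=d)
cv2.imwrite('pics/s4.png',cv2.resize(im[160:280,180:300][:,:,::-1],None,fx=5,fy=5,interpolation=cv2.INTER_CUBIC))
w=cloud('side',d);L=loc(w);Z=w[...,2]
m=(Z>.006)&(Z<.045)&(L[...,1]>.04)&(L[...,1]<.16)&(L[...,0]<-.05)&(L[...,0]>-.13)
n,lab,stt,ce=cv2.connectedComponentsWithStats(m.astype(np.uint8))
for i in range(1,n):
    if stt[i,4]<15: continue
    l=L[lab==i];z=Z[lab==i];print(stt[i,4],ce[i],cv2.minAreaRect(l.astype(np.float32)*1000),z.min(),z.max(),np.median(z))
    for lo in range(-130,-40,10):
        k=(l[:,0]*1000>lo)&(l[:,0]*1000<lo+10)
        if k.sum(): print(lo,k.sum(),np.median(z[k]).round(4),z[k].max(),l[k,1].mean().round(4))
E
```

```text
101 [221.61386139 232.17821782] ((-77.07146453857422, 92.41300201416016), (15.856402397155762, 53.825809478759766), 87.72389221191406) 0.006077509203440261 0.015797767537142827 0.011902790940034855
-110 11 0.0129 0.013768718089919287 0.0908
-100 17 0.0121 0.015797767537142827 0.0902
-90 18 0.011 0.015285753561169579 0.0908
-80 19 0.0115 0.014557733569419593 0.0912
-70 18 0.0119 0.01469670704101325 0.0895
-60 18 0.0118 0.014764878436511598 0.0909
```

View pics/s4.png

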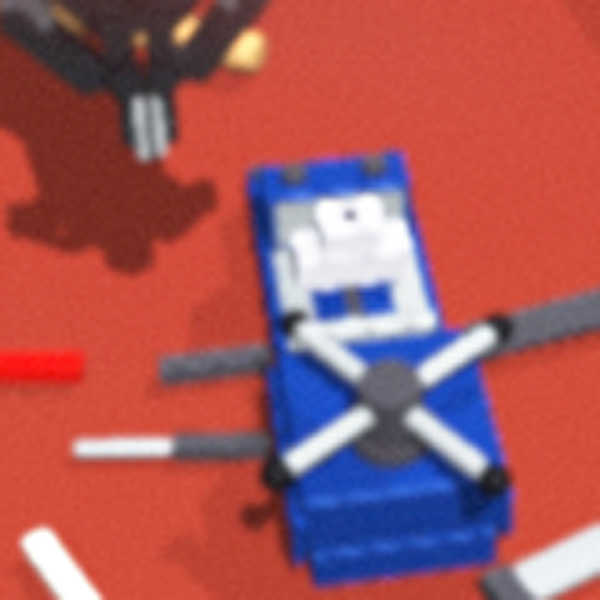

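The offcut now lies flat on the bench beside the bed (top at z ≈ 12 mm), the lane is clear and the tools haven't moved. Next is the star handle.

```bash
cat >> h.py <<'E'
A0=np.radians(302.6); TZ=.074
def fing(phi,A=A0,gap=0.,lag=0.,r=.044,z=TZ):
    """finger tip target for star displacement phi (arm initially at local ccw angle A), gap off the arm"""
    a=A-phi;u=np.array([np.cos(a),np.sin(a)]);t=np.array([-u[1],u[0]])
    l=np.array([0,-.03+.014*phi])+r*u+(.016+gap)*t
    return np.array([*glob(l),z]), a-np.radians(99.2)
E
python3 - <<'E'
from h import *
s=st();p0=s['eef_pos']-[0,0,.173];y0=np.radians(80.8)
q,y=fing(0,gap=.008);print(q,np.degrees(y))
y=np.radians(203.4)
n=13;hi=np.array([q[0],q[1],.15])
f=lambda k:(p0+(hi-p0)*min(1,k/8), y0+(y-y0)*k/n)
rows([f(k) for k in range(1,9)])
rows([f(k) for k in range(9,14)]+[(hi,y)]*2)
rows([(np.array([q[0],q[1],z]),y) for z in (.12,.095,.08,.074,.074)])
E
```

```text
t 6.2 tip [0.4276 0.0369 0.1599] yaw 1.4108 F [-0.0029  0.0468  0.3307] T [ 0.0032 -0.0064 -0.0001] q [ 0.0861 -0.0436 -0.3743  1.2413 -0.0001  1.8169] w -0.0001
[ 0.5431 -0.1268  0.074 ] 203.4
[[[255, -1.78, 1.84, 0.19, -9.4], [255, -3.57, 3.59, 0.32, -18.9], [255, -5.36, 5.34, 0.44, -28.3], [255, -7.15, 7.09, 0.57, -37.7], [255, -8.94, 8.84, 0.69, -47.2], [255, -10.73, 10.59, 0.81, -56.6], [255, -12.52, 12.34, 0.94, -66.0], [255, -14.31, 14.09, 1.06, -75.4]]]
[[[255, 0.0, -0.0, 0.0, -9.5], [255, 0.0, -0.0, 0.0, -18.9], [255, 0.0, -0.0, 0.0, -28.3], [255, 0.0, -0.0, 0.0, -37.8], [255, 0.0, -0.0, 0.0, -47.2], [255, 0.0, -0.0, 0.0, -47.2], [255, 0.0, -0.0, 0.0, -47.2]]]
[[[255, 0.0, 0.0, 3.0, -0.0], [255, 0.0, 0.0, 5.5, -0.0], [255, 0.0, 0.0, 7.0, -0.0], [255, 0.0, 0.0, 7.6, -0.0], [255, 0.0, 0.0, 7.6, -0.0]]]
```

Call:
move_arm(moves=[[[255, -1.78, 1.84, 0.19, -9.4], [255, -3.57, 3.59, 0.32, -18.9], [255, -5.36, 5.34, 0.44, -28.3], [255, -7.15, 7.09, 0.57, -37.7], [255, -8.94, 8.84, 0.69, -47.2], [255, -10.73, 10.59, 0.81, -56.6], [255, -12.52, 12.34, 0.94, -66.0], [255, -14.31, 14.09, 1.06, -75.4]]])

```text
clock: 7.2
eef_pos: [0.545, -0.1278, 0.3215]
tool_rot: [[-0.917, 0.398, -0.002], [0.398, 0.917, 0.001], [0.002, -0.0, -1.0]]
contact_force: [0.5, -1.4, 0.2]
grip_width: -0.0
```

Call:
move_arm(moves=[[[255, 0, 0, 0, -9.5], [255, 0, 0, 0, -18.9], [255, 0, 0, 0, -28.3], [255, 0, 0, 0, -37.8], [255, 0, 0, 0, -47.2], [255, 0, 0, 0, -47.2]]])

```text
clock: 7.95
eef_pos: [0.5445, -0.127, 0.3218]
tool_rot: [[-0.918, -0.396, -0.002], [-0.396, 0.918, 0.0], [0.002, 0.001, -1.0]]
contact_force: [-0.4, 0.8, -0.3]
grip_width: -0.0002
```

```bash
python3 - <<'E'
from h import *
s=st();print(fing(0,gap=.008),load())
E
```

```text
t 7.95 tip [ 0.5441 -0.127   0.1488] yaw -2.7347 F [-0.413   0.7795 -0.3052] T [ 0.0243 -0.0058 -0.0399] q [-0.2292  0.2029 -0.1294  1.2407 -0.     -0.6362] w -0.0002
(array([ 0.5431, -0.1268,  0.074 ]), np.float64(3.5499996985564666)) (array([ 0.5431, -0.1268,  0.247 ]), 3.5499996985564666)
```

```bash
python3 - <<'E'
from h import *
s=ctrl.observe();save(s['eef_pos'],3.5485)
q,y=fing(0,gap=.008)
rows([(np.array([q[0],q[1],z]),y) for z in (.12,.095,.08,.074,.074)])
E
```

```text
[[[255, 0.12, 0.08, 2.88, -0.1], [255, 0.12, 0.08, 5.38, -0.1], [255, 0.12, 0.08, 6.88, -0.1], [255, 0.12, 0.08, 7.48, -0.1], [255, 0.12, 0.08, 7.48, -0.1]]]
```

Call:
move_arm(moves=[[[255, 0.12, 0.08, 2.88, -0.1], [255, 0.12, 0.08, 5.38, -0.1], [255, 0.12, 0.08, 6.88, -0.1], [255, 0.12, 0.08, 7.48, -0.1], [255, 0.12, 0.08, 7.48, -0.1]]])

```text
clock: 8.57
eef_pos: [0.5429, -0.1266, 0.2486]
tool_rot: [[-0.917, -0.399, -0.0], [-0.399, 0.917, 0.0], [0.0, 0.0, -1.0]]
contact_force: [0.6, -0.5, -0.6]
grip_width: -0.0001
```

```bash
python3 - <<'E'
from h import *
s=st();print(fing(0,gap=.008))
im,d=ctrl.grab_frame('side');cv2.imwrite('pics/s5.png',cv2.resize(im[160:290,190:310][:,:,::-1],None,fx=4.5,fy=4.5,interpolation=cv2.INTER_CUBIC))
rows([fing(p) for p in (0,.1,.2,.3,.4,.5,.6,.6)])
E
```

```text
t 8.57 tip [ 0.5429 -0.1266  0.0756] yaw -2.7317 F [ 0.5757 -0.4511 -0.5698] T [ 0.0451 -0.0137  0.0389] q [-0.2291  0.2312 -0.2583  1.0815 -0.     -0.639 ] w -0.0001
(array([ 0.5431, -0.1268,  0.074 ]), np.float64(3.5499996985564666))
[[[255, 0.8, 0.0, -0.0, 0.0], [255, 1.17, -0.02, -0.0, 5.7], [255, 1.55, 0.01, -0.0, 11.5], [255, 1.94, 0.08, -0.0, 17.2], [255, 2.34, 0.2, -0.0, 22.9], [255, 2.73, 0.36, -0.0, 28.7], [255, 3.11, 0.58, -0.0, 34.4], [255, 3.11, 0.58, -0.0, 34.4]]]
```

View pics/s5.png

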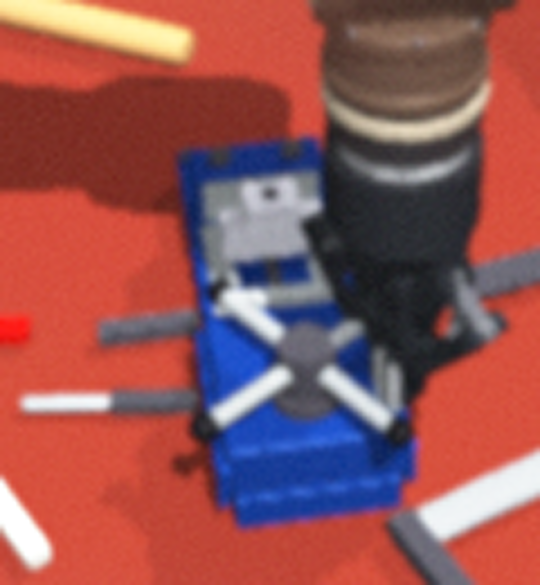

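The side view shows the finger beside the back-right arm at (385,370), on its counter-clockwise side, ready to push clockwise.

Call:
move_arm(moves=[[[255, 0.8, 0, 0, 0], [255, 1.17, -0.02, 0, 5.7], [255, 1.55, 0.01, 0, 11.5], [255, 1.94, 0.08, 0, 17.2], [255, 2.34, 0.2, 0, 22.9], [255, 2.73, 0.36, 0, 28.7], [255, 3.11, 0.58, 0, 34.4], [255, 3.11, 0.58, 0, 34.4]]])

```text
clock: 9.62
eef_pos: [0.5133, -0.1344, 0.2498]
tool_rot: [[-0.982, 0.19, 0.006], [0.19, 0.982, -0.002], [-0.006, -0.001, -1.0]]
contact_force: [7.9, -3.0, -5.1]
grip_width: 0.0002
```

```bash
cat >> h.py <<'E'
def mom(phi,n=1):
    """generalised turning moment from wrist (needs hub at phi)"""
    hub=glob(np.array([0,-.03+.014*phi]));o=[]
    for i in range(n):
        s=ctrl.observe();F=s['contact_force'];T=s['wrist_torque'];r=s['eef_pos'][:2]-hub
        # force on tool from outside = -finger force ; clockwise moment positive
        Mz=(r[0]*F[1]-r[1]*F[0]); o.append([Mz, Mz+T[2], .0-.014*(F[:2]@YH), F[:2]@YH])
        if n>1: ctrl.grab_frame('side')
    o=np.array(o);print('Mcw',o[:,0].mean().round(3),'withT',o[:,1].mean().round(3),'Fy*14',o[:,2].mean().round(3),'tot',(o[:,0]+o[:,2]).mean().round(3),'totT',(o[:,1]+o[:,2]).mean().round(3),'sd',(o[:,0]+o[:,2]).std().round(3));return o
E
python3 - <<'E'
from h import *
s=st();print(fing(0.6))
mom(.6,3)
im,d=ctrl.grab_frame('side');cv2.imwrite('pics/s6.png',cv2.resize(im[160:290,190:310][:,:,::-1],None,fx=4.5,fy=4.5,interpolation=cv2.INTER_CUBIC))
rows([fing(p) for p in (.7,.8,.9,1,1.1,1.2,1.3,1.4)])
E
```

```text
t 9.62 tip [ 0.5143 -0.1347  0.0768] yaw 2.9506 F [ 7.8863 -3.0384 -5.1098] T [-0.5268 -1.6663  0.0323] q [-0.256   0.1791 -0.3206  1.065  -0.0002 -0.065 ] w 0.0002
(array([ 0.5122, -0.1339,  0.074 ]), np.float64(2.949999698556467))
Mcw 0.361 withT 0.406 Fy*14 0.014 tot 0.375 totT 0.42 sd 0.007
[[[255, 0.45, -0.0, -0.0, 5.7], [255, 0.91, 0.05, -0.0, 11.5], [255, 1.38, 0.14, -0.0, 17.2], [255, 1.85, 0.28, -0.0, 22.9], [255, 2.32, 0.47, -0.0, 28.6], [255, 2.79, 0.7, -0.0, 34.4], [255, 3.24, 0.98, -0.0, 40.1], [255, 3.67, 1.3, -0.0, 45.8]]]
```

View pics/s6.png

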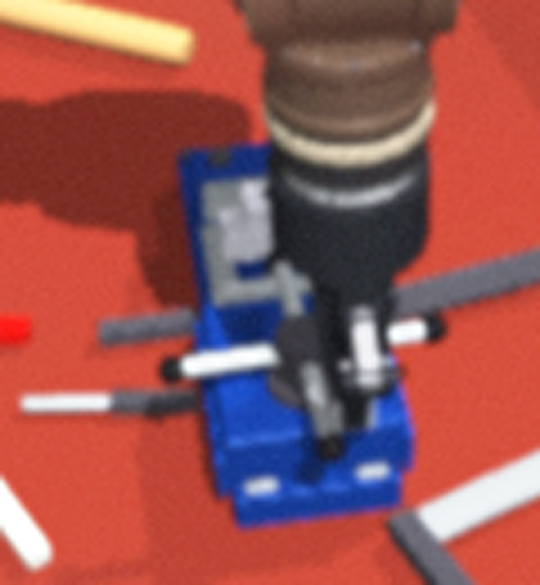

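Call:
move_arm(moves=[[[255, 0.45, 0, 0, 5.7], [255, 0.91, 0.05, 0, 11.5], [255, 1.38, 0.14, 0, 17.2], [255, 1.85, 0.28, 0, 22.9], [255, 2.32, 0.47, 0, 28.6], [255, 2.79, 0.7, 0, 34.4], [255, 3.24, 0.98, 0, 40.1], [255, 3.67, 1.3, 0, 45.8]]])

```text
clock: 10.82
eef_pos: [0.4787, -0.1155, 0.2497]
tool_rot: [[-0.545, 0.838, 0.003], [0.838, 0.545, -0.006], [-0.006, -0.001, -1.0]]
contact_force: [2.0, -10.0, -2.2]
grip_width: -0.0
```

```bash
python3 - <<'E'
from h import *
s=st();print(fing(1.4))
mom(1.36)
rows([fing(p) for p in (1.5,1.6,1.7,1.8,1.9,2.0,2.1,2.2)])
E
```

```text
t 10.82 tip [ 0.4792 -0.1165  0.0767] yaw 2.1476 F [ 2.036  -9.951  -2.1941] T [-1.8069 -0.4885  0.0684] q [-0.2355  0.111  -0.401   1.0548 -0.0048  0.7585] w -0.0
(array([ 0.4787, -0.114 ,  0.074 ]), np.float64(2.149999698556466))
Mcw 0.356 withT 0.424 Fy*14 0.133 tot 0.489 totT 0.557 sd 0.0
[[[255, 0.56, -0.04, -0.0, 5.8], [255, 1.12, -0.04, -0.0, 11.5], [255, 1.69, 0.01, -0.0, 17.2], [255, 2.26, 0.1, -0.0, 22.9], [255, 2.83, 0.25, -0.0, 28.7], [255, 3.39, 0.43, -0.0, 34.4], [255, 3.94, 0.67, -0.0, 40.1], [255, 4.47, 0.95, -0.0, 45.9]]]
```

Call:
move_arm(moves=[[[255, 0.56, -0.04, 0, 5.8], [255, 1.12, -0.04, 0, 11.5], [255, 1.69, 0.01, 0, 17.2], [255, 2.26, 0.1, 0, 22.9], [255, 2.83, 0.25, 0, 28.7], [255, 3.39, 0.43, 0, 34.4], [255, 3.94, 0.67, 0, 40.1], [255, 4.47, 0.95, 0, 45.9]]])

```text
clock: 11.82
eef_pos: [0.4605, -0.0725, 0.2493]
tool_rot: [[0.223, 0.975, -0.002], [0.975, -0.223, -0.005], [-0.005, -0.0, -1.0]]
contact_force: [-5.5, -8.2, 4.8]
grip_width: -0.0001
```

```bash
python3 - <<'E'
from h import *
s=st();print(fing(2.2))
mom(2.16)
rows([fing(p) for p in (2.3,2.4,2.5,2.6,2.7,2.8,2.9)])
E
```

```text
t 11.82 tip [ 0.4602 -0.0734  0.0763] yaw 1.3464 F [-5.5279 -8.173   4.8205] T [-1.5539  1.1527  0.0897] q [-0.1549  0.0653 -0.4524  1.0538 -0.0051  1.6403] w -0.0001
(array([ 0.4621, -0.0715,  0.074 ]), np.float64(1.3499996985564662))
Mcw 0.356 withT 0.446 Fy*14 0.125 tot 0.482 totT 0.571 sd 0.0
[[[255, 0.59, -0.15, -0.0, 5.7], [255, 1.18, -0.25, -0.0, 11.4], [255, 1.79, -0.31, -0.0, 17.2], [255, 2.4, -0.32, -0.0, 22.9], [255, 3.0, -0.28, -0.0, 28.6], [255, 3.6, -0.19, -0.0, 34.3], [255, 4.19, -0.06, -0.0, 40.1]]]
```

Call:
move_arm(moves=[[[255, 0.59, -0.15, 0, 5.7], [255, 1.18, -0.25, 0, 11.4], [255, 1.79, -0.31, 0, 17.2], [255, 2.4, -0.32, 0, 22.9], [255, 3.0, -0.28, 0, 28.6], [255, 3.6, -0.19, 0, 34.3], [255, 4.19, -0.06, 0, 40.1]]])

```text
clock: 12.7
eef_pos: [0.4681, -0.0309, 0.249]
tool_rot: [[0.798, 0.603, -0.004], [0.603, -0.798, -0.002], [-0.005, -0.001, -1.0]]
contact_force: [-9.4, -3.5, 6.5]
grip_width: 0.0
```

```bash
python3 - <<'E'
from h import *
s=st();print(fing(2.9))
mom(2.86)
# back off, lift
q,y=fing(2.9,gap=.01)
rows([(q,y),(q,y),(q+[0,0,.04],y),(q+[0,0,.075],y)])
im,d=ctrl.grab_frame('side');cv2.imwrite('pics/s7.png',cv2.resize(im[160:290,190:310][:,:,::-1],None,fx=4.5,fy=4.5,interpolation=cv2.INTER_CUBIC))
E
```

```text
t 12.7 tip [ 0.4674 -0.0312  0.076 ] yaw 0.6473 F [-9.419  -3.5441  6.5272] T [-0.6186  1.9404  0.0539] q [-0.0652  0.0726 -0.4453  1.0568 -0.0024  2.4291] w 0.0
(array([ 0.4707, -0.0305,  0.074 ]), np.float64(0.6499996985564664))
Mcw 0.389 withT 0.443 Fy*14 0.07 tot 0.459 totT 0.513 sd 0.0
[[[255, -1.0, 0.0, -0.0, -0.0], [255, -1.0, 0.0, -0.0, -0.0], [255, -1.0, 0.0, -4.0, -0.0], [255, -1.0, 0.0, -7.5, -0.0]]]
```

View pics/s7.png

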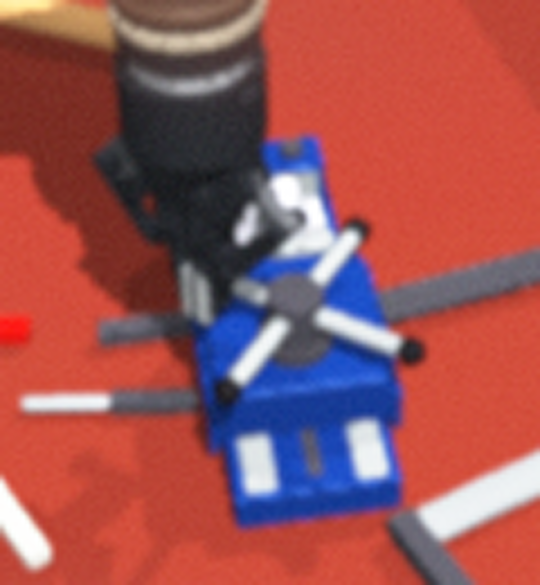

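Call:
move_arm(moves=[[[255, -1.0, 0, 0, 0], [255, -1.0, 0, 0, 0], [255, -1.0, 0, -4.0, 0], [255, -1.0, 0, -7.5, 0]]])

```text
clock: 13.25
eef_pos: [0.4623, -0.0366, 0.3248]
tool_rot: [[0.795, 0.606, 0.001], [0.606, -0.795, 0.0], [0.001, 0.0, -1.0]]
contact_force: [-0.5, 0.4, 0.5]
grip_width: 0.0001
```

```bash
python3 - <<'E'
from h import *
s=st()
p0=s['eef_pos']-[0,0,.173];c,y0=load();print(c,y0);c=s['eef_pos'];save(c,y0)
A=A0+np.pi
q,y=fing(2.85,A=A,gap=.012);hi=np.array([q[0],q[1],.152]);y=y  # y= y0+pi
n=17
f=lambda k:(p0+(hi-p0)*min(1,k/8), y0+(y-y0)*k/n)
print(y0,y)
# piecewise with cumulative turns
rows([f(k) for k in range(1,9)]);rows([f(k) for k in range(9,17)]+[])
E
```

```text
t 13.25 tip [ 0.4624 -0.0366  0.1518] yaw 0.6512 F [-0.505   0.3509  0.4836] T [-0.0264  0.001   0.0652] q [-0.0791  0.0229 -0.3265  1.2208  0.0002  2.4112] w 0.0001
[ 0.4628 -0.0365  0.322 ] 0.6495081124374189
0.6495081124374189 3.84159235214626
[[[255, 0.7, 1.09, -0.0, -10.8], [255, 1.4, 2.18, -0.0, -21.5], [255, 2.1, 3.27, -0.01, -32.3], [255, 2.81, 4.36, -0.01, -43.0], [255, 3.51, 5.45, -0.01, -53.8], [255, 4.21, 6.54, -0.01, -64.6], [255, 4.91, 7.63, -0.02, -75.3], [255, 5.61, 8.72, -0.02, -86.1]]]
[[[255, -0.0, 0.0, 0.0, -10.7], [255, -0.0, 0.0, 0.0, -21.5], [255, -0.0, 0.0, 0.0, -32.2], [255, -0.0, 0.0, 0.0, -43.0], [255, -0.0, 0.0, 0.0, -53.8], [255, -0.0, 0.0, 0.0, -64.5], [255, -0.0, 0.0, 0.0, -75.3], [255, -0.0, 0.0, 0.0, -86.0]]]
```

Call:
move_arm(moves=[[[255, 0.7, 1.09, 0, -10.5], [255, 1.4, 2.18, 0, -21], [255, 2.1, 3.27, 0, -31.5], [255, 2.81, 4.36, 0, -42], [255, 3.51, 5.45, 0, -52.5], [255, 4.21, 6.54, 0, -63], [255, 4.91, 7.63, 0, -73.5], [255, 5.61, 8.72, 0, -84]]])

```text
clock: 14.25
eef_pos: [0.5603, -0.0721, 0.3238]
tool_rot: [[-0.525, 0.851, 0.001], [0.851, 0.525, 0.0], [-0.0, 0.001, -1.0]]
contact_force: [0.6, 0.6, -0.1]
grip_width: 0.0004
```

Call:
move_arm(moves=[[[255, 0, 0, 0, -10.5], [255, 0, 0, 0, -21], [255, 0, 0, 0, -31.5], [255, 0, 0, 0, -42], [255, 0, 0, 0, -52.5], [255, 0, 0, 0, -63], [255, 0, 0, 0, -73.5], [255, 0, 0, 0, -84]]])

```text
clock: 15.25
eef_pos: [0.56, -0.072, 0.3239]
tool_rot: [[-0.901, -0.433, 0.001], [-0.433, 0.901, 0.0], [-0.001, -0.0, -1.0]]
contact_force: [-0.0, 0.0, -0.3]
grip_width: -0.0
```

```bash
python3 - <<'E'
from h import *
s=st()
im,d=ctrl.grab_frame('side');np.savez('side2.npz',im=im,d=d)
im2,d2=ctrl.grab_frame('top');np.savez('top2.npz',im=im2,d=d2)
cv2.imwrite('pics/s8.png',cv2.resize(im[160:290,190:310][:,:,::-1],None,fx=4.5,fy=4.5,interpolation=cv2.INTER_CUBIC))
cv2.imwrite('pics/t8.png',cv2.resize(im2[165:285,200:365][:,:,::-1],None,fx=4.8,fy=4.8,interpolation=cv2.INTER_CUBIC))
# carriage location from both: points at z~.060
for n,dd in (('side',d),('top',d2)):
    w=cloud(n,dd);L=loc(w);Z=w[...,2]
    m=(Z>.054)&(Z<.066)&(abs(L[...,0])<.046)&(L[...,1]>-.12)&(L[...,1]<.20)
    h,e=np.histogram(L[m][:,1]*1000,np.arange(-60,200,4));print(n,dict(zip(e.astype(int).tolist(),h.tolist())))
    m=(Z>.079)&(Z<.105)&(L[...,1]>-.12)&(L[...,1]<.10)&(abs(L[...,0])<.09)
    l=L[m];print(len(l),l.mean(0))
    hub=(Z>.092)&(Z<.104)&(abs(L[...,0])<.03)&(abs(L[...,1]-.01)<.03);print('hub',np.median(L[hub],axis=0),hub.sum())
E
```

```text
t 15.25 tip [ 0.5601 -0.072   0.1509] yaw -2.6937 F [-0.0436  0.0496 -0.308 ] T [-0.0689  0.0235 -0.0213] q [-0.1279  0.2109 -0.1149  1.244   0.0002 -0.5759] w -0.0
side {-60: 0, -56: 0, -52: 0, -48: 0, -44: 0, -40: 0, -36: 0, -32: 0, -28: 7, -24: 71, -20: 46, -16: 40, -12: 36, -8: 38, -4: 30, 0: 20, 4: 15, 8: 12, 12: 16, 16: 13, 20: 14, 24: 23, 28: 20, 32: 27, 36: 20, 40: 28, 44: 28, 48: 19, 52: 20, 56: 17, 60: 17, 64: 20, 68: 22, 72: 18, 76: 26, 80: 9, 84: 4, 88: 54, 92: 24, 96: 13, 100: 2, 104: 0, 108: 0, 112: 0, 116: 17, 120: 25, 124: 7, 128: 7, 132: 5, 136: 7, 140: 11, 144: 0, 148: 7, 152: 59, 156: 40, 160: 30, 164: 24, 168: 25, 172: 7, 176: 17, 180: 15, 184: 4, 188: 0, 192: 0}
539 [0.0006 0.0064]
hub [-0.0004  0.0092] 128
top {-60: 0, -56: 0, -52: 0, -48: 0, -44: 0, -40: 0, -36: 0, -32: 0, -28: 0, -24: 0, -20: 0, -16: 0, -12: 0, -8: 0, -4: 0, 0: 0, 4: 0, 8: 0, 12: 0, 16: 0, 20: 0, 24: 0, 28: 0, 32: 11, 36: 37, 40: 36, 44: 39, 48: 42, 52: 46, 56: 48, 60: 53, 64: 50, 68: 54, 72: 57, 76: 50, 80: 1, 84: 13, 88: 43, 92: 38, 96: 1, 100: 0, 104: 0, 108: 0, 112: 0, 116: 14, 120: 17, 124: 14, 128: 13, 132: 11, 136: 14, 140: 5, 144: 0, 148: 12, 152: 47, 156: 41, 160: 39, 164: 33, 168: 29, 172: 34, 176: 39, 180: 23, 184: 0, 188: 0, 192: 0}
148 [-0.0012  0.0514]
hub [0.0241 0.0381] 5
```

View pics/s8.png

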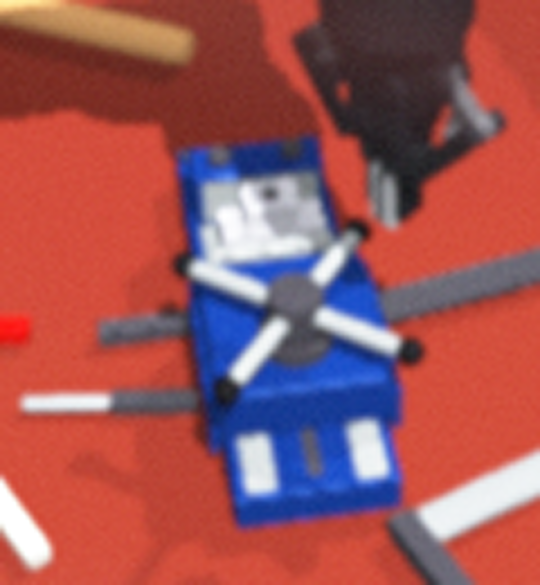

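View pics/t8.png

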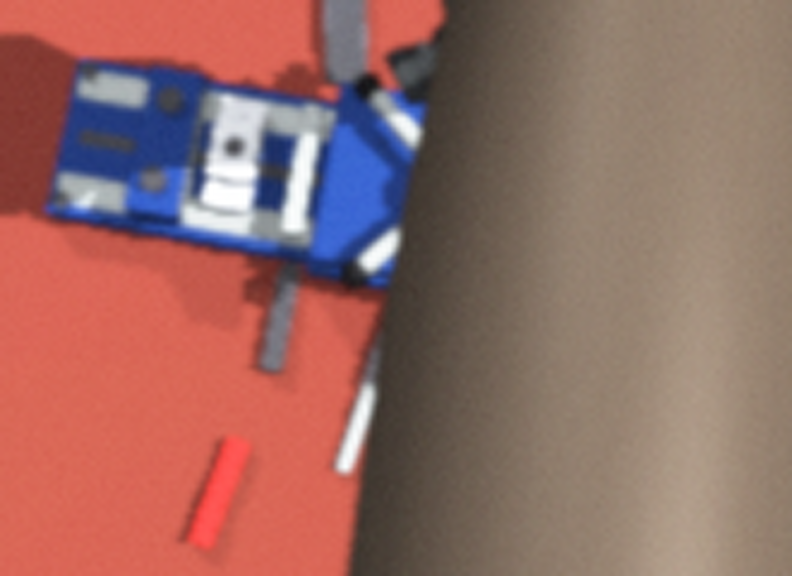

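```bash
python3 - <<'E'
from h import *
s=ctrl.observe();save(s['eef_pos'],3.5895)
L=loc(s['eef_pos']);print(L)
d=np.load('side2.npz')['d'];w=cloud('side',d);l=loc(w)[(w[...,2]>.082)&(w[...,2]<.097)].reshape(-1,2)-[0,.010]
r=np.hypot(*l.T);k=(r>.022)&(r<.072);a=np.arctan2(l[k,1],l[k,0]);print('arm ang',np.degrees(np.angle(np.mean(np.exp(4j*a))))/4,'pred',(302.6-np.degrees(2.86))%90)
A=A0+np.pi;q,y=fing(2.85,A=A,gap=.012)
rows([(np.array([q[0],q[1],z]),yy) for z,yy in ((.15,3.7),(.13,y),(.10,y),(.082,y),(.074,y),(.074,y))])
E
```

```text
[0.05177317 0.00268587]
arm ang -39.311639896572366 pred 48.73407059258457
[[[255, 0.03, -0.01, 0.08, -6.3], [255, 0.03, -0.01, 2.08, -14.4], [255, 0.03, -0.01, 5.08, -14.4], [255, 0.03, -0.01, 6.88, -14.4], [255, 0.03, -0.01, 7.68, -14.4], [255, 0.03, -0.01, 7.68, -14.4]]]
```

Call:
move_arm(moves=[[[255, 0.03, 0, 0.08, -6.3], [255, 0.03, 0, 2.08, -14.4], [255, 0.03, 0, 5.08, -14.4], [255, 0.03, 0, 6.88, -14.4], [255, 0.03, 0, 7.68, -14.4], [255, 0.03, 0, 7.68, -14.4]]])

```text
clock: 16.1
eef_pos: [0.5595, -0.072, 0.2467]
tool_rot: [[-0.77, -0.638, -0.0], [-0.638, 0.77, 0.0], [0.0, 0.0, -1.0]]
contact_force: [-0.8, -0.6, 0.6]
grip_width: -0.0001
```

```bash
python3 - <<'E'
from h import *
s=st();A=A0+np.pi;print(fing(2.85,A=A,gap=.012))
save(s['eef_pos']+[0,0,-.0005],3.8410)
im,d=ctrl.grab_frame('side')
cv2.imwrite('pics/s9.png',cv2.resize(im[160:290,190:310][:,:,::-1],None,fx=4.5,fy=4.5,interpolation=cv2.INTER_CUBIC))
q,y=fing(2.80,A=A);q2,y2=fing(2.75,A=A,gap=.006)
rows([(q2,y2),(q,y)]+[fing(p,A=A) for p in (2.88,2.96,3.06,3.16,3.26,3.36)])
E
```

```text
t 16.1 tip [ 0.5595 -0.0719  0.0737] yaw -2.4499 F [-0.7769 -0.6214  0.5993] T [0.0119 0.0137 0.0064] q [-0.1279  0.2443 -0.2457  1.0811  0.0001 -0.8197] w -0.0001
(array([ 0.5597, -0.0722,  0.074 ]), np.float64(3.84159235214626))
[[[255, 0.28, 0.12, -0.08, -5.8], [255, 1.03, 0.01, -0.08, -2.9], [255, 1.3, -0.05, -0.08, 1.7], [255, 1.57, -0.08, -0.08, 6.3], [255, 1.93, -0.07, -0.08, 12.0], [255, 2.29, -0.02, -0.08, 17.7], [255, 2.65, 0.07, -0.08, 23.5], [255, 3.01, 0.22, -0.08, 29.2]]]
```

View pics/s9.png

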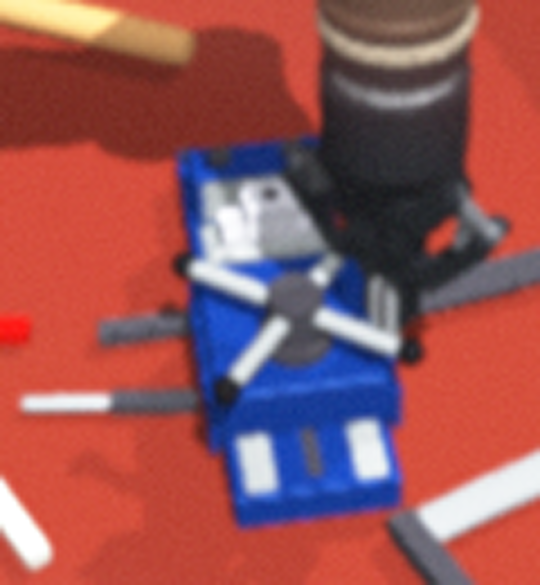

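Call:
move_arm(moves=[[[255, 0.28, 0.12, -0.08, -5.8], [255, 1.03, 0.01, -0.08, -2.9], [255, 1.3, -0.05, -0.08, 1.7], [255, 1.57, -0.08, -0.08, 6.3], [255, 1.93, -0.07, -0.08, 12.0], [255, 2.29, -0.02, -0.08, 17.7], [255, 2.65, 0.07, -0.08, 23.5], [255, 3.01, 0.22, -0.08, 29.2]]])

```text
clock: 17.15
eef_pos: [0.5379, -0.0894, 0.2494]
tool_rot: [[-0.984, -0.179, 0.009], [-0.179, 0.984, 0.0], [-0.009, -0.001, -1.0]]
contact_force: [10.9, 0.9, -7.0]
grip_width: -0.0004
```

```bash
python3 - <<'E'
from h import *
s=st();A=A0+np.pi;print(fing(3.36,A=A))
mom(3.3)
rows([fing(p,A=A) for p in (3.46,3.56,3.66,3.76,3.86,3.96,4.06,4.16)])
E
```

```text
t 17.15 tip [ 0.5394 -0.0894  0.0764] yaw -2.9613 F [10.9218  0.9044 -6.9832] T [ 0.1488 -2.4613  0.0381] q [-0.1652  0.2045 -0.2903  1.0674  0.0019 -0.3454] w -0.0004
(array([ 0.5351, -0.0897,  0.074 ]), np.float64(3.3315923521462603))
Mcw 0.452 withT 0.49 Fy*14 -0.037 tot 0.415 totT 0.453 sd 0.0
[[[255, 0.39, -0.01, 0.0, 5.7], [255, 0.81, 0.03, 0.0, 11.4], [255, 1.22, 0.12, 0.0, 17.2], [255, 1.64, 0.25, 0.0, 22.9], [255, 2.06, 0.43, 0.0, 28.6], [255, 2.47, 0.65, 0.0, 34.4], [255, 2.87, 0.92, 0.0, 40.1], [255, 3.25, 1.24, 0.0, 45.8]]]
```

Call:
move_arm(moves=[[[255, 0.39, -0.01, 0, 5.7], [255, 0.81, 0.03, 0, 11.4], [255, 1.22, 0.12, 0, 17.2], [255, 1.64, 0.25, 0, 22.9], [255, 2.06, 0.43, 0, 28.6], [255, 2.47, 0.65, 0, 34.4], [255, 2.87, 0.92, 0, 40.1], [255, 3.25, 1.24, 0, 45.8]]])

```text
clock: 18.15
eef_pos: [0.5023, -0.0847, 0.2492]
tool_rot: [[-0.813, 0.582, 0.005], [0.582, 0.813, -0.006], [-0.007, -0.002, -1.0]]
contact_force: [4.4, -8.5, -4.8]
grip_width: -0.0004
```

```bash
cat >> h.py <<'E'
A2=A0+np.pi
def phi_of(s):
    """actual star displacement from finger contact, using tilt-corrected contact point near z=.086"""
    R=s['tool_rot'];P=s['eef_pos']+R[:,2]*.163;yaw=np.arctan2(R[1,0],R[0,0])
    from scipy.optimize import brentq
    l=loc(P)
    def f(p):
        a=A2-p;u=np.array([np.cos(a),np.sin(a)]);t=np.array([-u[1],u[0]]);return (l-[0,-.03+.014*p])@t-.016
    g=(A2-(yaw+np.radians(99.2)))%(2*np.pi)
    return brentq(f,g-.6,g+.6)
E
python3 - <<'E'
from h import *
s=st();print(fing(4.16,A=A2));p=phi_of(s);print('phi',p)
mom(p)
rows([fing(p,A=A2) for p in (4.24,4.32,4.40,4.48,4.56,4.64,4.72,4.80)])
E
```

```text
t 18.15 tip [ 0.5032 -0.0856  0.0762] yaw 2.5206 F [ 4.4447 -8.4777 -4.7763] T [-1.8624 -0.9912  0.057 ] q [-0.1658  0.1411 -0.3673  1.0564 -0.0047  0.4551] w -0.0004
(array([ 0.5008, -0.0837,  0.074 ]), np.float64(2.5315923521462596))
phi 4.100245682794817
Mcw 0.291 withT 0.348 Fy*14 0.107 tot 0.398 totT 0.455 sd 0.0
[[[255, 0.4, -0.02, 0.0, 4.6], [255, 0.82, -0.0, 0.0, 9.2], [255, 1.24, 0.05, 0.0, 13.8], [255, 1.66, 0.12, 0.0, 18.4], [255, 2.08, 0.23, 0.0, 22.9], [255, 2.5, 0.36, 0.0, 27.5], [255, 2.92, 0.53, 0.0, 32.1], [255, 3.33, 0.72, 0.0, 36.7]]]
```

Call:
move_arm(moves=[[[255, 0.4, -0.02, 0, 4.6], [255, 0.82, 0, 0, 9.2], [255, 1.24, 0.05, 0, 13.8], [255, 1.66, 0.12, 0, 18.4], [255, 2.08, 0.23, 0, 22.9], [255, 2.5, 0.36, 0, 27.5], [255, 2.92, 0.53, 0, 32.1], [255, 3.33, 0.72, 0, 36.7]]])

```text
clock: 19.15
eef_pos: [0.4777, -0.0595, 0.2489]
tool_rot: [[-0.305, 0.952, 0.001], [0.952, 0.305, -0.006], [-0.006, -0.001, -1.0]]
contact_force: [-3.4, -10.2, 1.6]
grip_width: -0.0001
```

```bash
python3 - <<'E'
from h import *
s=st();print(fing(4.8,A=A2));p=phi_of(s);print('phi',p)
mom(p)
im,d=ctrl.grab_frame('top')
cv2.imwrite('pics/t10.png',cv2.resize(im[165:245,200:300][:,:,::-1],None,fx=6,fy=6,interpolation=cv2.INTER_CUBIC))
w=cloud('top',d);L=loc(w);Z=w[...,2]
m=(Z>.054)&(Z<.068)&(abs(L[...,0])<.012)&(L[...,1]>.08)&(L[...,1]<.20)
h,e=np.histogram(L[m][:,1]*1000,np.arange(80,200,3));print(dict(zip(e.astype(int).tolist(),h.tolist())))
E
```

```text
t 19.15 tip [ 0.4778 -0.0606  0.0759] yaw 1.8804 F [ -3.4141 -10.2078   1.6303] T [-2.0162  0.6076  0.1627] q [-0.1224  0.0924 -0.4237  1.0531 -0.0063  1.1388] w -0.0001
(array([ 0.4776, -0.0586,  0.074 ]), np.float64(1.8915923521462596))
phi 4.766362402869813
Mcw 0.273 withT 0.436 Fy*14 0.149 tot 0.422 totT 0.584 sd 0.0
{80: 13, 83: 10, 86: 10, 89: 11, 92: 11, 95: 11, 98: 11, 101: 9, 104: 9, 107: 0, 110: 0, 113: 11, 116: 11, 119: 9, 122: 10, 125: 10, 128: 12, 131: 9, 134: 8, 137: 12, 140: 12, 143: 9, 146: 1, 149: 4, 152: 11, 155: 11, 158: 10, 161: 10, 164: 12, 167: 9, 170: 11, 173: 11, 176: 11, 179: 9, 182: 0, 185: 0, 188: 0, 191: 0, 194: 0}
```

View pics/t10.png

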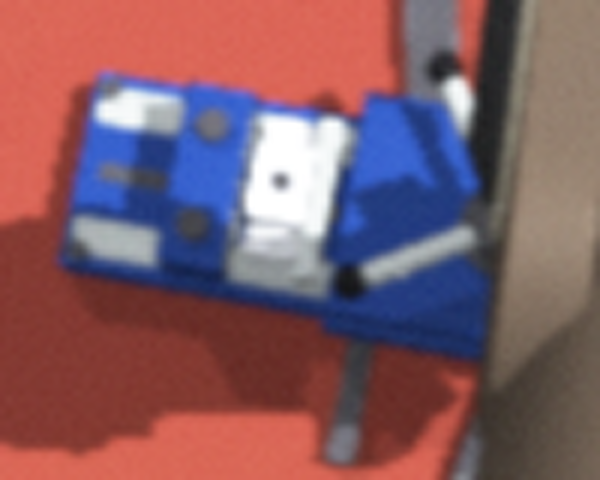

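```bash
cat > lg.py <<'E'
from h import *
s=ctrl.observe();p=phi_of(s);hub=glob(np.array([0,-.03+.014*p]));F=s['contact_force'];T=s['wrist_torque'];r=s['eef_pos'][:2]-hub
Mz=r[0]*F[1]-r[1]*F[0];fy=-.014*(F[:2]@YH)
# moment from wrist tilt torque (lever .163): alternative force estimate
rec=[s['clock'],p,Mz+fy,Mz+T[2]+fy,T[2],*F,T[0],T[1]]
open('log.txt','a').write(' '.join('%.4f'%v for v in rec)+'\n')
print('phi %.4f M %.3f MT %.3f'%(p,rec[2],rec[3]),F,T)
if len(sys.argv)>1: rows([fing(float(a),A=A2) for a in sys.argv[1:]])
E
python3 lg.py 4.84 4.88 4.92 4.96
```

```text
phi 4.7758 M 0.441 MT 0.535 [-2.03002144 -9.78413994  1.39440931] [-1.80365174  0.49859767  0.09368955]
[[[255, 0.23, -0.04, 0.0, 2.3], [255, 0.46, -0.06, 0.0, 4.6], [255, 0.69, -0.08, 0.0, 6.9], [255, 0.92, -0.1, 0.0, 9.2]]]
```

Call:
move_arm(moves=[[[255, 0.23, -0.04, 0, 2.3], [255, 0.46, -0.06, 0, 4.6], [255, 0.69, -0.08, 0, 6.9], [255, 0.92, -0.1, 0, 9.2]]])

```text
clock: 19.7
eef_pos: [0.4737, -0.051, 0.2488]
tool_rot: [[-0.15, 0.989, 0.0], [0.989, 0.15, -0.006], [-0.006, -0.001, -1.0]]
contact_force: [-4.5, -10.4, 3.7]
grip_width: 0.0001
```

```bash
python3 lg.py 4.98 5.0
```

```text
phi 4.9307 M 0.473 MT 0.534 [ -4.48833405 -10.35115767   3.72503832] [-1.94114603  0.79982928  0.06060395]
[[[255, 0.12, -0.02, 0.0, 1.1], [255, 0.23, -0.04, 0.0, 2.3]]]
```

Call:
move_arm(moves=[[[255, 0.12, -0.02, 0, 1.1], [255, 0.23, -0.04, 0, 2.3]]])

```text
clock: 19.95
eef_pos: [0.4728, -0.0487, 0.2488]
tool_rot: [[-0.111, 0.994, -0.0], [0.994, 0.111, -0.006], [-0.006, -0.001, -1.0]]
contact_force: [-4.8, -8.2, 3.5]
grip_width: 0.0003
```

```bash
python3 lg.py 5.02 5.04
```

```text
phi 4.9718 M 0.364 MT 0.468 [-4.76500534 -8.17813158  3.45200112] [-1.78861922  0.94187026  0.10379296]
[[[255, 0.12, -0.02, 0.0, 1.1], [255, 0.23, -0.04, 0.0, 2.2]]]
```

Call:
move_arm(moves=[[[255, 0.12, -0.02, 0, 1.1], [255, 0.24, -0.04, 0, 2.3]]])

```text
clock: 20.2
eef_pos: [0.4721, -0.0464, 0.2488]
tool_rot: [[-0.071, 0.997, -0.0], [0.997, 0.071, -0.006], [-0.006, -0.001, -1.0]]
contact_force: [-4.5, -9.4, 3.8]
grip_width: -0.0002
```

```bash
python3 lg.py 5.06 5.08
```

```text
phi 5.0139 M 0.455 MT 0.570 [-4.53470075 -9.43704638  3.75801127] [-1.84092886  1.07269643  0.11532772]
[[[255, 0.12, -0.03, 0.0, 1.2], [255, 0.24, -0.05, 0.0, 2.3]]]
```

Call:
move_arm(moves=[[[255, 0.12, -0.03, 0, 1.2], [255, 0.24, -0.05, 0, 2.3]]])

```text
clock: 20.45
eef_pos: [0.4713, -0.044, 0.2488]
tool_rot: [[-0.031, 1.0, -0.001], [1.0, 0.031, -0.005], [-0.005, -0.001, -1.0]]
contact_force: [-5.8, -8.9, 3.4]
grip_width: -0.0001
```

```bash
python3 lg.py 5.1 5.12
```

```text
phi 5.0559 M 0.423 MT 0.472 [-5.76365363 -8.93670911  3.44185063] [-1.78608673  1.07250369  0.04872667]
[[[255, 0.11, -0.03, 0.0, 1.2], [255, 0.23, -0.05, 0.0, 2.3]]]
```

Call:
move_arm(moves=[[[255, 0.12, -0.03, 0, 1.2], [255, 0.24, -0.05, 0, 2.3]]])

```text
clock: 20.7
eef_pos: [0.4706, -0.0416, 0.2488]
tool_rot: [[0.009, 1.0, -0.001], [1.0, -0.009, -0.005], [-0.005, -0.001, -1.0]]
contact_force: [-4.7, -9.7, 4.5]
grip_width: 0.0001
```

```bash
python3 lg.py 5.14; python3 -c "
import numpy as np;a=np.loadtxt('log.txt');print(np.c_[a[:,:4],np.hypot(a[:,8],a[:,9])].round(3))"
```

```text
phi 5.0976 M 0.500 MT 0.570 [-4.73700102 -9.72295323  4.49447314] [-1.68723816  1.18861978  0.06994884]
[[[255, 0.11, -0.03, 0.0, 1.2]]]
[[19.2    4.776  0.441  0.535  1.871]
 [19.7    4.931  0.473  0.534  2.099]
 [19.95   4.972  0.364  0.468  2.021]
 [20.2    5.014  0.454  0.57   2.131]
 [20.45   5.056  0.423  0.472  2.083]
 [20.7    5.098  0.5    0.57   2.064]]
```

Call:
move_arm(moves=[[[255, 0.12, -0.03, 0, 1.2]]])

```text
clock: 20.82
eef_pos: [0.4704, -0.0404, 0.2488]
tool_rot: [[0.03, 1.0, -0.001], [1.0, -0.03, -0.005], [-0.005, -0.001, -1.0]]
contact_force: [-5.0, -8.5, 4.3]
grip_width: -0.0003
```

```bash
cat >> lg.py <<'E'
print('|T| %.3f'%np.hypot(*T[:2]))
E
python3 lg.py 5.16
```

```text
phi 5.1192 M 0.433 MT 0.571 [-4.95414421 -8.48434261  4.26371384] [-1.70061221  1.13824557  0.13861934]
[[[255, 0.12, -0.02, 0.0, 1.1]]]
|T| 2.046
```

Call:
move_arm(moves=[[[255, 0.12, -0.03, 0, 1.2]]])

```text
clock: 20.95
eef_pos: [0.47, -0.0391, 0.2488]
tool_rot: [[0.051, 0.999, -0.001], [0.999, -0.051, -0.005], [-0.005, -0.001, -1.0]]
contact_force: [-6.2, -7.8, 4.2]
grip_width: 0.0002
```

```bash
python3 lg.py 5.18
```

```text
phi 5.1402 M 0.387 MT 0.482 [-6.21641317 -7.82947165  4.22547246] [-1.74910645  1.1813908   0.09577312]
[[[255, 0.12, -0.03, 0.0, 1.2]]]
|T| 2.111
```

Call:
move_arm(moves=[[[255, 0.12, -0.03, 0, 1.2]]])

```text
clock: 21.08
eef_pos: [0.4698, -0.0379, 0.2488]
tool_rot: [[0.072, 0.997, -0.001], [0.997, -0.072, -0.005], [-0.005, -0.0, -1.0]]
contact_force: [-5.8, -8.3, 3.8]
grip_width: -0.0001
```

```bash
python3 lg.py 5.20
```

```text
phi 5.1608 M 0.430 MT 0.526 [-5.8172352  -8.34185379  3.80723743] [-1.65219557  1.22350104  0.09632354]
[[[255, 0.11, -0.03, 0.0, 1.1]]]
|T| 2.056
```

Call:
move_arm(moves=[[[255, 0.11, -0.03, 0, 1.1]]])

```text
clock: 21.2
eef_pos: [0.4695, -0.0368, 0.2488]
tool_rot: [[0.091, 0.996, -0.001], [0.996, -0.091, -0.005], [-0.005, -0.0, -1.0]]
contact_force: [-6.8, -8.7, 4.2]
grip_width: 0.0001
```

```bash
python3 lg.py 5.22
```

```text
phi 5.1796 M 0.449 MT 0.524 [-6.77669194 -8.72053259  4.21220042] [-1.66646767  1.23952381  0.07412225]
[[[255, 0.12, -0.03, 0.0, 1.2]]]
|T| 2.077
```

Call:
move_arm(moves=[[[255, 0.12, -0.03, 0, 1.2]]])

```text
clock: 21.32
eef_pos: [0.4693, -0.0356, 0.2488]
tool_rot: [[0.112, 0.994, -0.001], [0.994, -0.112, -0.005], [-0.005, -0.0, -1.0]]
contact_force: [-6.3, -8.8, 4.8]
grip_width: 0.0002
```

```bash
python3 lg.py 5.24
```

```text
phi 5.1991 M 0.468 MT 0.580 [-6.29531548 -8.80706025  4.80606511] [-1.74937997  1.33205682  0.11204123]
[[[255, 0.11, -0.03, 0.0, 1.1]]]
|T| 2.199
```

Call:
move_arm(moves=[[[255, 0.12, -0.03, 0, 1.2]]])

```text
clock: 21.45
eef_pos: [0.4691, -0.0344, 0.2488]
tool_rot: [[0.133, 0.991, -0.001], [0.991, -0.133, -0.006], [-0.006, -0.0, -1.0]]
contact_force: [-7.0, -8.7, 5.2]
grip_width: -0.0002
```

```bash
python3 lg.py 5.26
```

```text
phi 5.2180 M 0.465 MT 0.540 [-6.98004656 -8.72605844  5.21753384] [-1.83722365  1.29716775  0.07474968]
[[[255, 0.12, -0.03, 0.0, 1.1]]]
|T| 2.249
```

Call:
move_arm(moves=[[[255, 0.12, -0.03, 0, 1.1]]])

```text
clock: 21.58
eef_pos: [0.4689, -0.0332, 0.2488]
tool_rot: [[0.152, 0.988, -0.001], [0.988, -0.152, -0.006], [-0.006, -0.0, -1.0]]
contact_force: [-7.1, -10.0, 5.4]
grip_width: -0.0003
```

```bash
python3 lg.py 5.28
```

```text
phi 5.2370 M 0.552 MT 0.663 [ -7.08339512 -10.03204432   5.42320125] [-1.89957575  1.39123458  0.11174794]
[[[255, 0.12, -0.03, 0.0, 1.2]]]
|T| 2.355
```

Call:
move_arm(moves=[[[255, 0.12, -0.03, 0, 1.2]]])

```text
clock: 21.7
eef_pos: [0.4687, -0.0321, 0.2487]
tool_rot: [[0.173, 0.985, -0.001], [0.985, -0.173, -0.006], [-0.006, -0.0, -1.0]]
contact_force: [-7.7, -9.7, 5.5]
grip_width: -0.0001
```

```bash
python3 lg.py 5.3
```

```text
phi 5.2558 M 0.536 MT 0.641 [-7.71572438 -9.70091361  5.47645719] [-1.96792115  1.48884256  0.10439927]
[[[255, 0.11, -0.03, 0.0, 1.1]]]
|T| 2.468
```

Call:
move_arm(moves=[[[255, 0.11, -0.03, 0, 1.1]]])

```text
clock: 21.82
eef_pos: [0.4686, -0.031, 0.2487]
tool_rot: [[0.191, 0.981, -0.001], [0.981, -0.191, -0.006], [-0.006, -0.0, -1.0]]
contact_force: [-8.1, -10.2, 5.8]
grip_width: 0.0002
```

```bash
python3 lg.py 5.32
```

```text
phi 5.2734 M 0.575 MT 0.689 [ -8.06532905 -10.24041728   5.75206753] [-2.03460328  1.48461406  0.11399591]
[[[255, 0.12, -0.03, 0.0, 1.2]]]
|T| 2.519
```

```bash
cat > an.py <<'E'
from h import *
np.set_printoptions(precision=3,suppress=True)
a=np.loadtxt('log.txt');F=a[:,5:8];T=a[:,8:10]
# T=( L*Fy , -L*Fx ) + offsets from Fz
Fx=F[:,0];Fy=F[:,1]
L=np.sum(T[:,0]*Fy-T[:,1]*Fx)/np.sum(Fx**2+Fy**2);print('L',L)
Ft=np.c_[-T[:,1],T[:,0]]/L
n=Ft@YH*-1; rad=Ft@XH
phi=a[:,1];A=A2-phi
u=np.c_[np.cos(A),np.sin(A)]
Fl=np.c_[-(Ft@XH),-(Ft@YH)]  # finger force on handle, local
tan=Fl[:,0]*np.sin(A)-Fl[:,1]*np.cos(A)
r=.044
G=tan*r+Fl[:,1]*.014+a[:,4]
G0=tan*r+Fl[:,1]*.014
print(np.c_[phi,a[:,2],a[:,3],np.hypot(*T.T),tan,Fl[:,1],G0,G])
b=(phi<5.17)&(phi>4.9)
for nm,v in (('M',a[:,2]),('MT',a[:,3]),('G0',G0)):
    base=v[b].mean();k=~b&(phi>5.2)
    print(nm,base,'N raw',((v[k]-base)/.014),' N scaled to .5',((v[k]/base-1)*.5/.014))
E
python3 an.py
```

```text
L 0.19723968038210307
[[ 4.776  0.441  0.535  1.871  7.753  9.432  0.473  0.567]
 [ 4.931  0.473  0.534  2.099  8.901 10.364  0.537  0.597]
 [ 4.972  0.364  0.468  2.021  8.262  9.717  0.5    0.603]
 [ 5.014  0.455  0.57   2.131  8.703 10.085  0.524  0.639]
 [ 5.056  0.423  0.472  2.083  8.687  9.81   0.52   0.568]
 [ 5.098  0.5    0.57   2.064  8.415  9.41   0.502  0.572]
 [ 5.119  0.432  0.571  2.046  8.615  9.436  0.511  0.65 ]
 [ 5.14   0.387  0.482  2.111  8.985  9.714  0.531  0.627]
 [ 5.161  0.43   0.526  2.056  8.621  9.263  0.509  0.605]
 [ 5.18   0.45   0.524  2.077  8.807  9.347  0.518  0.592]
 [ 5.199  0.468  0.58   2.199  9.373  9.838  0.55   0.662]
 [ 5.218  0.465  0.54   2.249  9.912 10.249  0.58   0.654]
 [ 5.237  0.552  0.663  2.355 10.387 10.637  0.606  0.718]
 [ 5.256  0.536  0.64   2.468 10.905 11.058  0.635  0.739]
 [ 5.273  0.575  0.689  2.519 11.342 11.389  0.659  0.773]]
M 0.4329 N raw [ 2.314  8.486  7.371 10.179]  N scaled to .5 [ 2.673  9.801  8.514 11.756]
MT 0.5240499999999999 N raw [ 1.139  9.961  8.318 11.811]  N scaled to .5 [ 1.087  9.504  7.936 11.269]
G0 0.5166790983135365 N raw [ 4.494  6.375  8.427 10.131]  N scaled to .5 [4.349 6.169 8.155 9.804]
```

Call:
move_arm(moves=[[[255, 0.12, -0.03, 0, 1.2]]])

```text
clock: 21.95
eef_pos: [0.4684, -0.0298, 0.2487]
tool_rot: [[0.212, 0.977, -0.002], [0.977, -0.212, -0.006], [-0.007, -0.0, -1.0]]
contact_force: [-8.1, -10.0, 4.5]
grip_width: 0.0002
```

```bash
python3 lg.py 5.34
```

```text
phi 5.2924 M 0.571 MT 0.688 [ -8.14170793 -10.01193065   4.49058316] [-2.07630954  1.5681535   0.11693032]
[[[255, 0.12, -0.03, 0.0, 1.1]]]
|T| 2.602
```

Call:
move_arm(moves=[[[255, 0.12, -0.03, 0, 1.2]]])

```text
clock: 22.08
eef_pos: [0.4683, -0.0286, 0.2487]
tool_rot: [[0.233, 0.973, -0.002], [0.973, -0.233, -0.006], [-0.007, -0.0, -1.0]]
contact_force: [-7.9, -11.7, 6.6]
grip_width: -0.0003
```

```bash
python3 lg.py 5.36; python3 an.py | tail -6
```

```text
phi 5.3114 M 0.684 MT 0.795 [ -7.92667224 -11.71476625   6.62372901] [-2.12207732  1.59440566  0.11115629]
[[[255, 0.11, -0.04, 0.0, 1.2]]]
|T| 2.654
 [ 5.273  0.575  0.689  2.519 11.376 11.422  0.66   0.774]
 [ 5.292  0.571  0.688  2.602 11.767 11.7    0.682  0.798]
 [ 5.311  0.684  0.795  2.654 12.134 11.951  0.701  0.812]]
M 0.4329 N raw [ 2.314  8.486  7.371 10.179  9.836 17.95 ]  N scaled to .5 [ 2.673  9.801  8.514 11.756 11.36  20.732]
MT 0.5240499999999999 N raw [ 1.139  9.961  8.318 11.811 11.675 19.382]  N scaled to .5 [ 1.087  9.504  7.936 11.269 11.139 18.493]
G0 0.5182024334472233 N raw [ 4.507  6.394  8.451 10.161 11.669 13.072]  N scaled to .5 [ 4.349  6.169  8.155  9.804 11.259 12.613]
```

Call:
move_arm(moves=[[[255, 0.11, -0.04, 0, 1.2]]])

```text
clock: 22.2
eef_pos: [0.4682, -0.0275, 0.2487]
tool_rot: [[0.253, 0.967, -0.002], [0.967, -0.253, -0.007], [-0.007, -0.0, -1.0]]
contact_force: [-8.6, -10.5, 6.1]
grip_width: -0.0001
```

```bash
python3 lg.py 5.37; python3 an.py | tail -6
```

```text
phi 5.3285 M 0.616 MT 0.731 [ -8.60185245 -10.48410629   6.13785567] [-2.26838293  1.54961457  0.11450826]
[[[255, 0.06, -0.01, 0.0, 0.6]]]
|T| 2.747
 [ 5.292  0.571  0.688  2.602 11.743 11.676  0.68   0.797]
 [ 5.311  0.684  0.795  2.654 12.109 11.927  0.7    0.811]
 [ 5.329  0.616  0.731  2.747 12.888 12.623  0.744  0.858]]
M 0.4329 N raw [ 2.314  8.486  7.371 10.179  9.836 17.95  13.079]  N scaled to .5 [ 2.673  9.801  8.514 11.756 11.36  20.732 15.106]
MT 0.5240499999999999 N raw [ 1.139  9.961  8.318 11.811 11.675 19.382 14.754]  N scaled to .5 [ 1.087  9.504  7.936 11.269 11.139 18.493 14.076]
G0 0.5171438230440227 N raw [ 4.498  6.381  8.434 10.14  11.645 13.046 16.189]  N scaled to .5 [ 4.349  6.169  8.155  9.804 11.259 12.613 15.652]
```

Call:
move_arm(moves=[[[255, 0.06, -0.01, 0, 0.6]]])

```text
clock: 22.32
eef_pos: [0.4682, -0.0269, 0.2487]
tool_rot: [[0.263, 0.965, -0.002], [0.965, -0.263, -0.007], [-0.007, -0.0, -1.0]]
contact_force: [-9.1, -11.8, 6.9]
grip_width: -0.0001
```

```bash
cp log.txt log_run.txt; python3 lg.py; python3 an.py | tail -4; python3 - <<'E'
from h import *
for i in range(4):
    im,d=ctrl.grab_frame('top');s=ctrl.observe();print(phi_of(s),s['wrist_torque'],np.hypot(*s['wrist_torque'][:2]))
np.savez('top3.npz',im=im,d=d)
cv2.imwrite('pics/t11.png',cv2.resize(im[165:245,200:300][:,:,::-1],None,fx=6,fy=6,interpolation=cv2.INTER_CUBIC))
w=cloud('top',d);L=loc(w);Z=w[...,2]
m=(Z>.054)&(Z<.068)&(abs(L[...,0])<.012)&(L[...,1]>.08)&(L[...,1]<.20)
h,e=np.histogram(L[m][:,1]*1000,np.arange(80,200,3));print(dict(zip(e.astype(int).tolist(),h.tolist())))
E
```

```text
phi 5.3379 M 0.698 MT 0.815 [ -9.07447014 -11.77815544   6.94582376] [-2.23104401  1.75488491  0.11708088]
|T| 2.839
 [ 5.338  0.698  0.815  2.838 13.012 12.637  0.749  0.867]]
M 0.4329 N raw [ 2.314  8.486  7.371 10.179  9.836 17.95  13.079 18.95 ]  N scaled to .5 [ 2.673  9.801  8.514 11.756 11.36  20.732 15.106 21.887]
MT 0.5240499999999999 N raw [ 1.139  9.961  8.318 11.811 11.675 19.382 14.754 20.804]  N scaled to .5 [ 1.087  9.504  7.936 11.269 11.139 18.493 14.076 19.849]
G0 0.5185414750696196 N raw [ 4.51   6.398  8.457 10.168 11.676 13.081 16.233 16.493]  N scaled to .5 [ 4.349  6.169  8.155  9.804 11.259 12.613 15.652 15.903]
5.338468626020534 [-2.18024089  1.70141163  0.09002886] 2.7655473049245978
5.338428149419092 [-2.18390151  1.654363    0.09612199] 2.739770560182064
5.3383782854468365 [-2.1335229   1.70130212  0.08843956] 2.728799896197879
5.338619757248835 [-2.17114942  1.67988226  0.08530736] 2.7451583227789635
{80: 0, 83: 0, 86: 0, 89: 0, 92: 0, 95: 0, 98: 0, 101: 0, 104: 0, 107: 2, 110: 6, 113: 3, 116: 0, 119: 6, 122: 8, 125: 10, 128: 10, 131: 8, 134: 9, 137: 11, 140: 8, 143: 8, 146: 9, 149: 12, 152: 12, 155: 10, 158: 10, 161: 11, 164: 9, 167: 10, 170: 10, 173: 9, 176: 11, 179: 9, 182: 0, 185: 0, 188: 0, 191: 0, 194: 0}
```

View pics/t11.png

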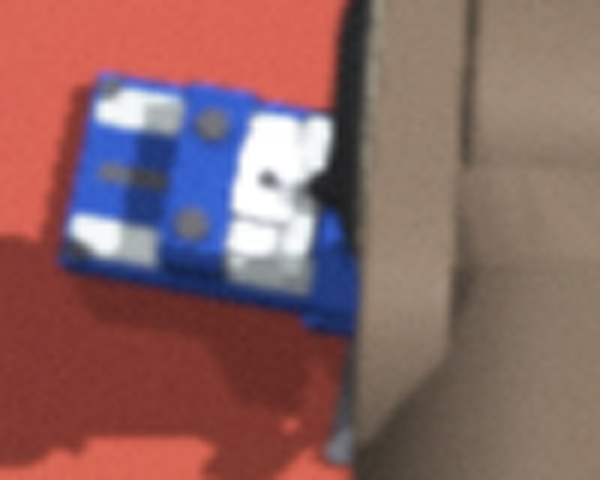

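Call:
move_arm(moves=[[[255, -0.4, 0, 0, 0], [255, -1.0, 0, 0, 0], [255, -1.0, 0, 0, 0], [255, -1.0, 0, -3, 0], [255, -1.0, 0, -7, 0], [255, -1.0, 0, -12, 0], [255, -1.0, 0, -16, 0], [255, -1.0, 0, -16, 0]]])

```text
clock: 23.52
eef_pos: [0.4675, -0.0349, 0.411]
tool_rot: [[0.26, 0.966, 0.006], [0.966, -0.26, -0.0], [0.001, 0.006, -1.0]]
contact_force: [-0.1, -0.7, -1.0]
grip_width: -0.0002
```

```bash
python3 - <<'E'
from h import *
s=st();p0=s['eef_pos']-[0,0,.173];y=np.arctan2(s['tool_rot'][1,0],s['tool_rot'][0,0]);save(s['eef_pos'],y)
g=np.array([.30,-.30,.235])
rows([(p0+(g-p0)*k/7,y) for k in range(1,8)]+[(g,y)])
E
```

```text
t 23.52 tip [ 0.4685 -0.0349  0.238 ] yaw 1.3077 F [-0.1085 -0.6918 -1.0354] T [-0.0378 -0.0148  0.0014] q [-0.0746  0.0164 -0.1443  1.4038  0.0003  1.7593] w -0.0002
[[[255, -4.28, -1.32, 0.04, -0.0], [255, -8.56, -2.65, 0.09, -0.0], [255, -12.84, -3.97, 0.13, -0.0], [255, -17.12, -5.3, 0.17, -0.0], [255, -21.4, -6.62, 0.21, -0.0], [255, -25.67, -7.95, 0.26, -0.0], [255, -29.95, -9.27, 0.3, -0.0], [255, -29.95, -9.27, 0.3, -0.0]]]
```

Call:
move_arm(moves=[[[255, -4.28, -1.32, 0, 0], [255, -8.56, -2.65, 0, 0], [255, -12.84, -3.97, 0, 0], [255, -17.12, -5.3, 0, 0], [255, -21.4, -6.62, 0, 0], [255, -25.67, -7.95, 0, 0], [255, -29.95, -9.27, 0, 0], [255, -29.95, -9.27, 0, 0]]])

```text
clock: 24.52
eef_pos: [0.298, -0.3018, 0.4063]
tool_rot: [[0.265, 0.964, -0.001], [0.964, -0.265, 0.001], [0.001, -0.001, -1.0]]
contact_force: [0.6, -0.1, 0.6]
grip_width: -0.0002
```

```bash
python3 - <<'E'
from h import *
np.set_printoptions(precision=4,suppress=True)
im,d=ctrl.grab_frame('top');d=np.nanmedian([d]+[ctrl.grab_frame('top')[1] for _ in range(4)],axis=0);np.savez('top4.npz',im=im,d=d)
cv2.imwrite('pics/t12.png',cv2.resize(im[165:285,200:365][:,:,::-1],None,fx=4.8,fy=4.8,interpolation=cv2.INTER_CUBIC))
cv2.imwrite('pics/t12f.png',cv2.resize(im[:,:,::-1],None,fx=1.5,fy=1.5))
w=cloud('top',d);L=loc(w);Z=w[...,2]
def fit(nm,zl,zh,a,b,xm=.06):
    m=(Z>zl)&(Z<zh)&(L[...,1]>a)&(L[...,1]<b)&(abs(L[...,0])<xm);r=cv2.minAreaRect(L[m].astype(np.float32)*1000);print(nm,np.round(r[0],1),np.round(r[1],1),round(r[2],2),np.percentile(L[m][:,1]*1000,[1,99]).round(1))
fit('work full',.042,.070,.131,.149);fit('workstep',.062,.07,.118,.1495,.03)
m=(Z>.079)&(Z<.105)&(abs(L[...,0])<.09)&(L[...,1]<.14)
l=L[m];h=(Z[m]>.094)&(abs(l[:,0])<.03);c=np.median(l[h],axis=0);print('hub',c, 'pred',-.03+.014*5.338)
v=l-[0,-.03+.014*5.338];r=np.hypot(*v.T);k=(r>.025)&(r<.07);a=np.arctan2(v[k,1],v[k,0]);print('arm',np.degrees(np.angle(np.mean(np.exp(4j*a))))/4,'pred',(122.6-np.degrees(5.338)+45)%90-45)
mm=(Z>.054)&(Z<.066)&(L[...,1]>.085)&(L[...,1]<.135)&(abs(L[...,0])<.03)
h,e=np.histogram(L[mm][:,1]*1000,np.arange(85,135,2));print(dict(zip(e.astype(int).tolist(),h.tolist())))
E
```

```text
work full [  5.  139.9] [17.8 60.3] 89.49 [131.1 148.7]
workstep [  4.7 138.6] [21.2 31.9] 89.63 [128.  149.3]
hub [-0.      0.0443] pred 0.04473200000000001
arm -1.0934568665356605 pred -3.2448710408334307
{85: 14, 87: 16, 89: 15, 91: 13, 93: 15, 95: 16, 97: 15, 99: 13, 101: 16, 103: 16, 105: 15, 107: 13, 109: 16, 111: 13, 113: 9, 115: 0, 117: 1, 119: 16, 121: 15, 123: 16, 125: 18, 127: 14, 129: 7, 131: 8}
```

View pics/t12.png

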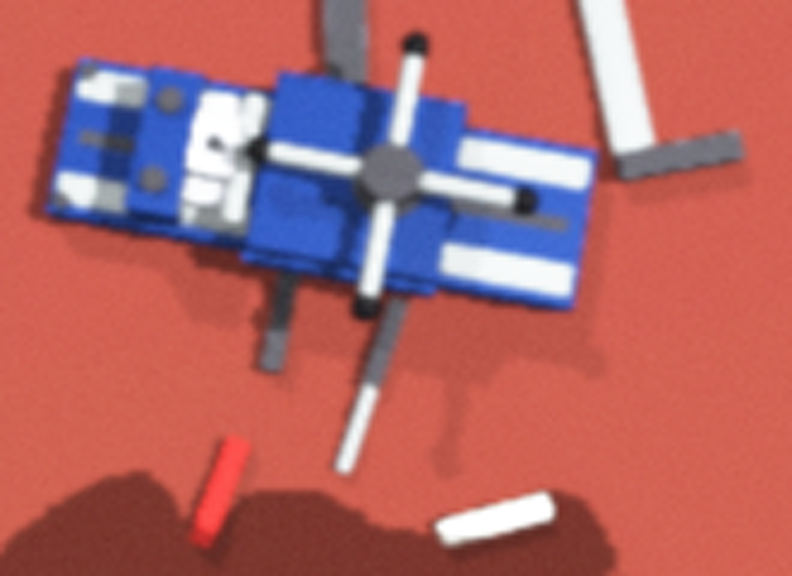

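View pics/t12f.png

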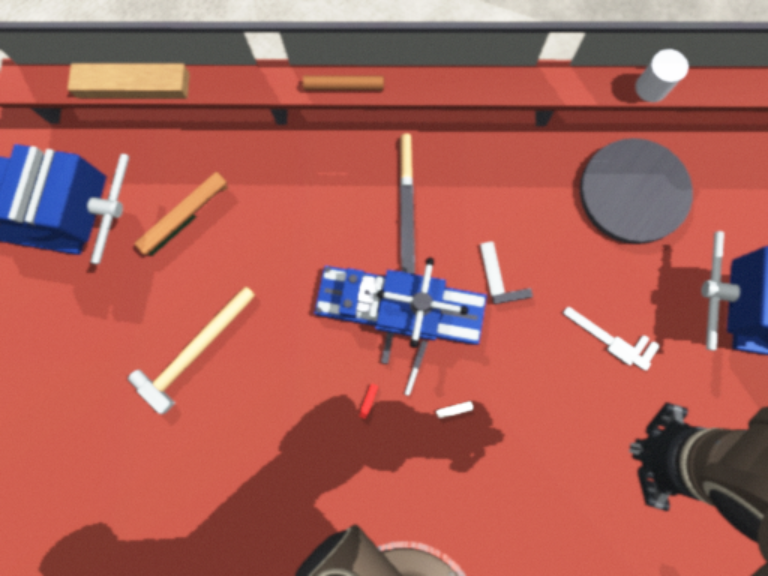

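```bash
python3 - <<'E'
from h import *
print(ctrl.sign_off())
E
```

```text
the job is handed in; nothing more can be done
None
```

I pushed the offcut off the bed, then wound the star handle clockwise until the aluminium part was nipped against the end block at about 16–18 N. The job is handed in at about 24.8 s of the 70 s.

- **Offcut:** it lies flat on the bench beside the bed, with its top at 12 mm.
- **Turning:** I turned the handle in two finger strokes, about 5.3 rad in all. The part was nudged against the block before the handle stiffened.
- **Nip force:** I stopped where the estimates centred on 16–18 N, and the reading did not drift while the finger held there. The torque-based estimate gave about 16.5 N. The force-based ones scattered, mostly 13–20 N over the last three steps. The travel past first stiffening suggested about 17.7 N.
- **Last camera check:** with the finger withdrawn, the part was square to the bed within about 0.5° and up to the block face. The tools and the red and white look-alikes appeared where they started.

**One disagreement:** the final top view put the handle about 0.037 rad behind the angle I worked out from the finger. I put this down to the finger bending under load, which would still give about 16 N. If the handle really sprang back that far, the nip would be about 4 N lower, below 15 N; I did not test that separately.

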